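Shake the paint pots

TASK

Mix the paint for the next tank: stand all the small paint pots that are on the bench upright on the shaker's plate, then press its keys one at a time in the order blue, yellow, white, green (never the red stop key) with all the pots on the plate. Then, with the pots still on it, pull the sprung orange vent knob right out to its stop and let it spring home, and after that move all the pots to the wooden tray, standing upright on its floor. Leave everything else on the bench where it is.

Things in the scene. Friction and masses are not known exactly. Their poses are not given: they have to be found in the camera images.
- pot1: small closed paint pot with a body painted dark red and a flat bare-metal lid: upright cylinder, 48 mm diameter, 48 mm tall, about 130 g, standing on the bench at the right at the start; may be absent. Origin at the centre of its underside, z up its axis
- pot2: small closed paint pot with a body painted orange and a flat bare-metal lid: upright cylinder, 48 mm diameter, 48 mm tall, about 130 g, standing on the bench at the right at the start; may be absent. Origin at the centre of its underside, z up its axis
- pot3: small closed paint pot with a body painted purple and a flat bare-metal lid: upright cylinder, 48 mm diameter, 48 mm tall, about 130 g, standing on the bench at the right at the start; may be absent. Origin at the centre of its underside, z up its axis
- pot4: small closed paint pot with a body painted teal and a flat bare-metal lid: upright cylinder, 48 mm diameter, 48 mm tall, about 130 g, standing on the bench at the right at the start; may be absent. Origin at the centre of its underside, z up its axis
- plate (a point): centre of the top of the black rubber plate, 228 mm square inside a metal fence that rises 10 mm above it, of the fixed blue-grey paint shaker. Top is 68 mm above the bench. The shaker spans x -190 to 120 mm, y -130 to 130 mm from here (its x points away from the robot, z up). It does not really shake: only work its keys and knob
- tray_in (a point): centre of the inner floor (6 mm above the bench) of the wooden tray fixed to the bench at the left; axes along its sides, z up; inside 198 mm square, walls 6 mm thick and rising about 10 mm above the floor
- vent_grip (a point): centre of the orange vent knob, a lying cylinder 28 mm diameter and 26 mm long along the shaker's y, 42 mm above the bench, its centre 43 mm out from the shaker's -y side when home; best pinched from above across the shaker's x. The point moves with the knob
- vent (a joint): travel of the vent knob: 0 = home, 0.030 m = pulled fully out to its stop, horizontally away from the shaker's side (the shaker's -y). Sprung: about 2 N at home, 8 N at the stop; springs home when let go
- key_blue_top (a point): centre of the top of the blue key, a round sprung push key of 22 mm diameter in a black housing of 38 mm, one of five in a row along the shaker's y, 48 mm apart, in an order that changes, on the white strip at the shaker's robot side; top 77 mm above the bench when up; goes straight down; moves with the key
- key_blue (a joint): travel of the blue key: 0 = up, 0.006 m = fully down (5 N); springs up when let go; counts as pressed beyond 0.004 m
- key_yellow_top (a point): centre of the top of the yellow key, a round sprung push key of 22 mm diameter in a black housing of 38 mm, one of five in a row along the shaker's y, 48 mm apart, in an order that changes, on the white strip at the shaker's robot side; top 77 mm above the bench when up; goes straight down; moves with the key
- key_yellow (a joint): travel of the yellow key: 0 = up, 0.006 m = fully down (5 N); springs up when let go; counts as pressed beyond 0.004 m
- key_white_top (a point): centre of the top of the white key, a round sprung push key of 22 mm diameter in a black housing of 38 mm, one of five in a row along the shaker's y, 48 mm apart, in an order that changes, on the white strip at the shaker's robot side; top 77 mm above the bench when up; goes straight down; moves with the key
- key_white (a joint): travel of the white key: 0 = up, 0.006 m = fully down (5 N); springs up when let go; counts as pressed beyond 0.004 m
- key_green_top (a point): centre of the top of the green key, a round sprung push key of 22 mm diameter in a black housing of 38 mm, one of five in a row along the shaker's y, 48 mm apart, in an order that changes, on the white strip at the shaker's robot side; top 77 mm above the bench when up; goes straight down; moves with the key
- key_green (a joint): travel of the green key: 0 = up, 0.006 m = fully down (5 N); springs up when let go; counts as pressed beyond 0.004 m
- key_red_top (a point): centre of the top of the red key, a round sprung push key of 22 mm diameter in a black housing of 38 mm, one of five in a row along the shaker's y, 48 mm apart, in an order that changes, on the white strip at the shaker's robot side; top 77 mm above the bench when up; goes straight down; moves with the key. Stop key: not to be pressed
- key_red (a joint): travel of the red key: 0 = up, 0.006 m = fully down (5 N); springs up when let go; counts as pressed beyond 0.004 m
- tape_wide: bystander, loose: cream masking tape roll, 80 mm outside diameter, 25 mm high, lying flat; origin at its underside
- tape_blue: bystander, loose: blue tape roll, 70 mm outside diameter, 18 mm high, lying flat; origin at its underside
- thinner_can: bystander, loose: bare-metal can, 90 mm diameter, 150 mm tall; origin at its underside
- spray_can: bystander, loose: white bottle with a yellow cap, 64 mm diameter, 180 mm tall; origin at its underside
- palette_knife: bystander, loose: spatula lying on the bench, about 280 mm long; origin at its underside
- airbrush: bystander, loose: purple airbrush lying on the bench, 150 mm long, 16 mm high; origin at its underside
There are look-alikes about, which are no part of the job. What is shaped like the pot3 but pink is not meant.

How it is judged:
On the way, in this order (a step that is already met when the one before it is completed fails the run):
1. every pot stands upright and still on the shaker plate (x of pot1 in the frame of plate between -0.098 and 0.098 m and y of pot1 in the frame of plate between -0.098 and 0.098 m and z of pot1 in the frame of plate between -0.006 and 0.006 m and angle between each of pot1, pot2, pot3, pot4's own z axis and vertical below 0.12 rad and x of pot2 in the frame of plate between -0.098 and 0.098 m and y of pot2 in the frame of plate between -0.098 and 0.098 m and z of pot2 in the frame of plate between -0.006 and 0.006 m and x of pot3 in the frame of plate between -0.098 and 0.098 m and y of pot3 in the frame of plate between -0.098 and 0.098 m and z of pot3 in the frame of plate between -0.006 and 0.006 m and x of pot4 in the frame of plate between -0.098 and 0.098 m and y of pot4 in the frame of plate between -0.098 and 0.098 m and z of pot4 in the frame of plate between -0.006 and 0.006 m and linear speed of each of pot1, pot2, pot3, pot4 below 0.03 m/s), for 0.2 s.
2. the blue key is pressed down, alone, with every pot upright on the shaker plate (value of joint key_blue above 0.004 m and value of joint each of key_yellow, key_white, key_green, key_red below 0.002 m and x of pot1 in the frame of plate between -0.098 and 0.098 m and y of pot1 in the frame of plate between -0.098 and 0.098 m and z of pot1 in the frame of plate between -0.006 and 0.006 m and angle between each of pot1, pot2, pot3, pot4's own z axis and vertical below 0.12 rad and x of pot2 in the frame of plate between -0.098 and 0.098 m and y of pot2 in the frame of plate between -0.098 and 0.098 m and z of pot2 in the frame of plate between -0.006 and 0.006 m and x of pot3 in the frame of plate between -0.098 and 0.098 m and y of pot3 in the frame of plate between -0.098 and 0.098 m and z of pot3 in the frame of plate between -0.006 and 0.006 m and x of pot4 in the frame of plate between -0.098 and 0.098 m and y of pot4 in the frame of plate between -0.098 and 0.098 m and z of pot4 in the frame of plate between -0.006 and 0.006 m), for 0.05 s.
3. the yellow key is pressed down, alone, with every pot upright on the shaker plate (value of joint key_yellow above 0.004 m and value of joint each of key_blue, key_white, key_green, key_red below 0.002 m and x of pot1 in the frame of plate between -0.098 and 0.098 m and y of pot1 in the frame of plate between -0.098 and 0.098 m and z of pot1 in the frame of plate between -0.006 and 0.006 m and angle between each of pot1, pot2, pot3, pot4's own z axis and vertical below 0.12 rad and x of pot2 in the frame of plate between -0.098 and 0.098 m and y of pot2 in the frame of plate between -0.098 and 0.098 m and z of pot2 in the frame of plate between -0.006 and 0.006 m and x of pot3 in the frame of plate between -0.098 and 0.098 m and y of pot3 in the frame of plate between -0.098 and 0.098 m and z of pot3 in the frame of plate between -0.006 and 0.006 m and x of pot4 in the frame of plate between -0.098 and 0.098 m and y of pot4 in the frame of plate between -0.098 and 0.098 m and z of pot4 in the frame of plate between -0.006 and 0.006 m), for 0.05 s.
4. the white key is pressed down, alone, with every pot upright on the shaker plate (value of joint key_white above 0.004 m and value of joint each of key_blue, key_yellow, key_green, key_red below 0.002 m and x of pot1 in the frame of plate between -0.098 and 0.098 m and y of pot1 in the frame of plate between -0.098 and 0.098 m and z of pot1 in the frame of plate between -0.006 and 0.006 m and angle between each of pot1, pot2, pot3, pot4's own z axis and vertical below 0.12 rad and x of pot2 in the frame of plate between -0.098 and 0.098 m and y of pot2 in the frame of plate between -0.098 and 0.098 m and z of pot2 in the frame of plate between -0.006 and 0.006 m and x of pot3 in the frame of plate between -0.098 and 0.098 m and y of pot3 in the frame of plate between -0.098 and 0.098 m and z of pot3 in the frame of plate between -0.006 and 0.006 m and x of pot4 in the frame of plate between -0.098 and 0.098 m and y of pot4 in the frame of plate between -0.098 and 0.098 m and z of pot4 in the frame of plate between -0.006 and 0.006 m), for 0.05 s.
5. the green key is pressed down, alone, with every pot upright on the shaker plate (value of joint key_green above 0.004 m and value of joint each of key_blue, key_yellow, key_white, key_red below 0.002 m and x of pot1 in the frame of plate between -0.098 and 0.098 m and y of pot1 in the frame of plate between -0.098 and 0.098 m and z of pot1 in the frame of plate between -0.006 and 0.006 m and angle between each of pot1, pot2, pot3, pot4's own z axis and vertical below 0.12 rad and x of pot2 in the frame of plate between -0.098 and 0.098 m and y of pot2 in the frame of plate between -0.098 and 0.098 m and z of pot2 in the frame of plate between -0.006 and 0.006 m and x of pot3 in the frame of plate between -0.098 and 0.098 m and y of pot3 in the frame of plate between -0.098 and 0.098 m and z of pot3 in the frame of plate between -0.006 and 0.006 m and x of pot4 in the frame of plate between -0.098 and 0.098 m and y of pot4 in the frame of plate between -0.098 and 0.098 m and z of pot4 in the frame of plate between -0.006 and 0.006 m), for 0.05 s.
6. the vent knob is pulled out to its stop with every pot on the plate and no key pressed (value of joint vent above 0.026 m and x of pot1 in the frame of plate between -0.098 and 0.098 m and y of pot1 in the frame of plate between -0.098 and 0.098 m and z of pot1 in the frame of plate between -0.006 and 0.006 m and angle between each of pot1, pot2, pot3, pot4's own z axis and vertical below 0.12 rad and x of pot2 in the frame of plate between -0.098 and 0.098 m and y of pot2 in the frame of plate between -0.098 and 0.098 m and z of pot2 in the frame of plate between -0.006 and 0.006 m and x of pot3 in the frame of plate between -0.098 and 0.098 m and y of pot3 in the frame of plate between -0.098 and 0.098 m and z of pot3 in the frame of plate between -0.006 and 0.006 m and x of pot4 in the frame of plate between -0.098 and 0.098 m and y of pot4 in the frame of plate between -0.098 and 0.098 m and z of pot4 in the frame of plate between -0.006 and 0.006 m and value of joint each of key_blue, key_yellow, key_white, key_green, key_red below 0.002 m), for 0.1 s.
At the end, for the whole second after the job is handed in: every pot present stands upright (within 7 degrees) and at rest on the floor of the wooden tray, the vent knob is home (within 4 mm) and all keys are up (x of pot1 in the frame of tray_in between -0.085 and 0.085 m and y of pot1 in the frame of tray_in between -0.085 and 0.085 m and z of pot1 in the frame of tray_in between -0.006 and 0.006 m and angle between each of pot1, pot2, pot3, pot4's own z axis and vertical below 0.12 rad and x of pot2 in the frame of tray_in between -0.085 and 0.085 m and y of pot2 in the frame of tray_in between -0.085 and 0.085 m and z of pot2 in the frame of tray_in between -0.006 and 0.006 m and x of pot3 in the frame of tray_in between -0.085 and 0.085 m and y of pot3 in the frame of tray_in between -0.085 and 0.085 m and z of pot3 in the frame of tray_in between -0.006 and 0.006 m and x of pot4 in the frame of tray_in between -0.085 and 0.085 m and y of pot4 in the frame of tray_in between -0.085 and 0.085 m and z of pot4 in the frame of tray_in between -0.006 and 0.006 m and linear speed of each of pot1, pot2, pot3, pot4 below 0.03 m/s and value of joint vent below 0.004 m and value of joint each of key_blue, key_yellow, key_white, key_green, key_red below 0.002 m); the robot touches nothing.
It fails at once if the red stop key is pressed (value of joint key_red above 0.003 m).
It fails at once if two keys are pressed at once (value of joint each of key_blue, key_yellow above 0.003 m or value of joint each of key_blue, key_white above 0.003 m or value of joint each of key_blue, key_green above 0.003 m or value of joint each of key_blue, key_red above 0.003 m or value of joint each of key_yellow, key_white above 0.003 m or value of joint each of key_yellow, key_green above 0.003 m or value of joint each of key_yellow, key_red above 0.003 m or value of joint each of key_white, key_green above 0.003 m or value of joint each of key_white, key_red above 0.003 m or value of joint each of key_green, key_red above 0.003 m).
It fails at once if another thing on the bench is shifted by more than 5 cm (distance of any of tape_wide, tape_blue, thinner_can, spray_can, palette_knife, airbrush from where it was at the start of the episode above 0.05 m).
Of pot1, pot2, pot3, pot4 only 3 to 4 are there at a start; the rules pass over those that are not, and their reading is None.
At some moment in a run one of pot1, pot2, pot3, pot4 may be knocked a few centimetres aside while the robot is not near it.
It also fails if it takes over 210 s, if anything falls off the work surface, if the arm or the gripper's body presses on something with over 40 N, if the wrist force passes 120 N, or if a joint passes its speed limit or range.

ROBOT

A 6-joint arm with a two-finger parallel gripper is mounted at the origin on the work surface. World frame = base frame: x ahead of the robot, y to its left, z up, the work surface at z = 0. Lengths are in m, angles in rad, forces in N, time in s.
With the tool pointing down it reaches from about 0.425 to 0.95 m from the base axis. Payload 3.5 kg.
Tool frame: the origin (TCP) lies where the fingers leave the gripper's body, on its centre line; the fingertips stand 73 mm ahead of it and the grasp point (between the pads) lies ctrl.grasp_offset ahead of it (ctrl.grasp_offset is the distance from the TCP to the grasp point, in m); z points along the fingers, y is the line along which they close (so a half turn about z gives the same grasp; the last joint's range is limited). The gripper opens to 85 mm and grips with 20 to 120 N. Pads are 22 mm wide; open, the fingers measure 114 mm over their backs; the gripper's body (76 mm by 85 mm) begins 54 mm behind the grasp point. The pads swing forward as they close: fully open they stand 13 mm farther back than shut.
Start: joints at [1.089, 0.286, 1.577, -0, 1.279, -0.15], TCP at [0.22, 0.638, 0.304] pointing down, gripper open.
Joint ranges: [-2.77, 2.77], [-0.9, 2.22], [0.21, 2.48], [-1.53, 4.67], [0.24, 2.81], [-2.84, 2.84]. Speed limits (rad/s): [2.79, 2.79, 3.14, 3.14, 3.14, 3.14].

INTERFACE

Orientations are given as a unit quaternion [x, y, z, w].
In Python, from rig import ctrl gives the robot as it stands.
- The arm moves only by the shell command python3 -m pendant 'ROWS' [OPENING] [FORCE]. ROWS is JSON, a list of rows, each an object of numbers: "dx", "dy", "dz": the shift along the tool's x, y, z in m; "rx", "ry", "rz": the turn, a rotation vector about the tool's x, y, z in degrees. A call has 1 to 20 rows; each row shifts and turns the commanded pose from where the row before left it, along the tool's axes as they then stand; what a row does not reach is not made up. A row lasts 1/12 s, in which the tool goes at most 41.7 mm and 7.16 degrees, less where a joint would pass 70% of its speed; a pose out of reach is approached as far as the arm can. A call with a gripper value outside its range is refused whole. OPENING is the opening, from -1 (shut) to 1 (fully open), set as the call begins (- or left out, the last holds). The fingers move at their own pace and stop on an object; FORCE is the grip in N (left out, the last holds). Time passes only in rows, so rows that do not move let the fingers close. It gives the time, the measured TCP pose, the force, the opening and the grip force at its end, in the units of the state.
- ctrl.observe(): the state, without advancing time (a new reading comes with each control period).
- ctrl.snapshot(name): name is "scene" or "top" or "wrist"; returns a dict with "img" (384x512x3 uint8, red, green, blue), "fovy" (degrees; the focal length in pixels is half the picture's height over the tangent of half this angle, whatever the lens; pixels are square), "cx", "cy" (the principal point, pixels), "pose" (4x4, takes a point from camera to world coordinates). Camera axes: x right, y down, z forward; pixel columns grow to the right and rows downward; lengths in m; the calibration is good to about 2 mm. The wrist camera is an equidistant fisheye: a pixel r from the principal point sees the ray r / f radians off the axis. A picture is of the moment at which its call begins. There is no depth.
- ctrl.finish_job(): hands the job in; it is judged then, once.
The state is a dict: "t": time; "joints": joint angles; "dq": joint speeds; "joint_efforts": joint torques, N m; "position": TCP position; "eef_rot": TCP orientation; "force": force on the tool from outside, world axes, zero at the start; "torque": the same for the moment, N m; "finger_gap": opening from 0.0 (shut) to 1.0 (fully open); "gripper_force": force on a finger pad.
Only numpy, scipy, OpenCV 4.12 (cv2) and the standard library are available. Lean on these libraries where they do the work, as an engineer would, in place of code of your own. Each camera call takes 0.05 s, during which the arm holds its last target. There are 200 camera calls.

## Working session

There is one attempt and no reset: what is moved stays moved. The work goes in short steps, Python scripts to look and compute and a shell command to move; the robot and the scene stay as the last step left them, time stands still between calls to the robot, and variables do not carry over. Pictures are saved under pics/ and viewed, at most 14 in all, crops included, and the job is handed in when it is done.

```bash
ls; mkdir -p pics
python3 - <<'E'
from rig import ctrl
import cv2,numpy as np
s=ctrl.observe();print({k:np.round(v,3).tolist() for k,v in s.items()},ctrl.grasp_offset)
for n in ("scene","top","wrist"):
    d=ctrl.snapshot(n);cv2.imwrite(f"pics/{n}0.png",d["img"][...,::-1]);np.savez(f"{n}0.npz",**d)
    print(n,d["fovy"],d["cx"],d["cy"],np.round(d["pose"],3).tolist())
E
```

```text
pics
{'t': 0.0, 'joints': [1.089, 0.287, 1.578, 0.0, 1.279, -0.15], 'dq': [-0.0, 0.0, 0.0, -0.0, 0.001, 0.001], 'joint_efforts': [-0.002, -40.598, -29.262, -0.0, 0.006, -0.0], 'position': [0.22, 0.638, 0.303], 'eef_rot': [0.165, 0.986, -0.001, -0.0], 'force': [-0.536, 0.117, 0.133], 'torque': [-0.041, -0.041, -0.005], 'gripper_force': 0.0, 'finger_gap': 1.002} 0.0539
scene 51.96465239589772 253.6204181505443 192.7238539632846 [[-0.755, 0.431, -0.494, 1.053], [0.655, 0.489, -0.576, 0.586], [-0.007, -0.759, -0.651, 0.803], [0.0, 0.0, 0.0, 1.0]]
top 55.976112344738915 254.94766062265933 189.3629094476253 [[-0.007, -0.996, 0.084, 0.387], [-1.0, 0.008, 0.015, -0.069], [-0.015, -0.084, -0.996, 1.107], [0.0, 0.0, 0.0, 1.0]]
wrist 65.70646984690485 257.11394646790893 185.62814253485527 [[0.325, 0.906, 0.272, 0.15], [0.946, -0.311, -0.096, 0.663], [-0.002, 0.289, -0.957, 0.374], [0.0, 0.0, 0.0, 1.0]]
```

View pics/top0.png

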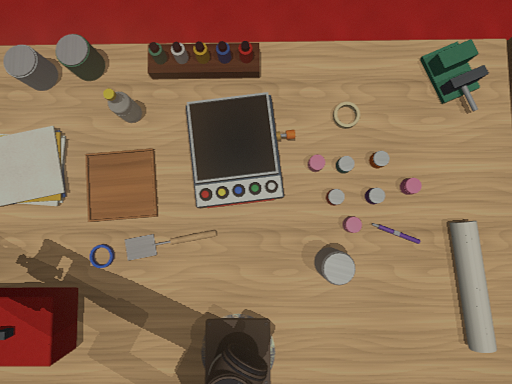

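View pics/scene0.png

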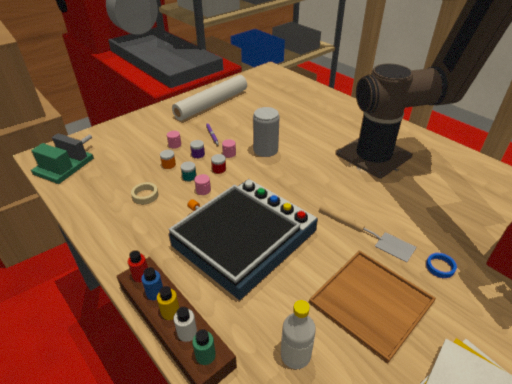

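Top view: metal-lidded pots at (345,163), (381,158), (336,197) and (376,195), with pink look-alikes at (317,162), (412,185) and (353,224). The keys run red, yellow, blue, green, white from (206,194) to (271,186), the vent knob is at (290,135), and the tray is around (122,185). The scene view shows teal, orange, dark red and purple bodies, so all 4 pots are present.

```bash
cat > h.py <<'E'
import numpy as np,cv2
from scipy.spatial.transform import Rotation as R
def f(d): return d["img"].shape[0]/2/np.tan(np.radians(float(d["fovy"]))/2)
def ray(d,uv,fish=False):
    p=(np.asarray(uv,float)-[d["cx"],d["cy"]])/f(d)
    if fish:
        r=np.linalg.norm(p)+1e-12; v=np.r_[p/r*np.sin(r),np.cos(r)]
    else: v=np.r_[p,1]
    return d["pose"][:3,:3]@v, d["pose"][:3,3]
def hit(d,uv,z,fish=False):
    v,o=ray(d,uv,fish); return (o+v*(z-o[2])/v[2])[:2]
def blobs(m,amin,amax):
    n,l,s,c=cv2.connectedComponentsWithStats(m.astype(np.uint8))
    return [(i,s[i],c[i],l==i) for i in range(1,n) if amin<=s[i][4]<=amax]
def lids(d):
    "bare-metal lids in the top picture: grey, bright, round, in pot area sizes"
    h=cv2.cvtColor(d["img"],cv2.COLOR_RGB2HSV); m=(h[...,1]<60)&(h[...,2]>90)
    return [(np.round(c,1).tolist(),int(s[4]),s[2:4].tolist(),np.round(hit(d,c,.048),4).tolist()) for i,s,c,_ in blobs(m,100,350)]
def delta(s,xy,ztcp,yaw):
    "shift in tool axes (now) to a TCP target, pointing down, tool y at yaw"
    r=R.from_quat(s["eef_rot"]); y=r.as_matrix()[:,1]
    dv=r.inv().apply(np.r_[xy,ztcp]-s["position"])*1000
    return np.round(dv,1), round(np.degrees(np.arctan2(y[1],y[0])-yaw),1)
E
python3 - <<'E'
from h import *
d=dict(np.load("top0.npz")); print("lids",*lids(d),sep="\n")
im=d["img"]; h=cv2.cvtColor(im,cv2.COLOR_RGB2HSV)
k={}
for n,(u,v) in dict(red=(206,194),yellow=(222,192),blue=(239,190),green=(255,188),white=(271,186)).items():
    w=np.zeros(im.shape[:2],bool); w[v-6:v+7,u-6:u+7]=1
    m=w&(((h[...,1]>90)&(h[...,2]>60)) if n!="white" else ((h[...,2]>150)&(np.hypot(*np.mgrid[-v:384-v,-u:512-u])<5)))
    b=max(blobs(m,5,400),key=lambda b:b[1][4]); k[n]=hit(d,b[2],.077); print(n,b[1][4],b[2].round(1),k[n].round(4))
P=np.array(list(k.values())); u=P[0]-P[-1]; print("yaw from keys",np.degrees(np.arctan2(-u[0],u[1])),np.linalg.norm(np.diff(P,axis=0),axis=1))
w=np.zeros(im.shape[:2],bool); w[90:190,180:290]=1
b=max(blobs(w&(h[...,2]<75),500,2e4),key=lambda b:b[1][4]); c=cv2.findContours(b[3].astype(np.uint8),0,2)[0][0]
q=np.array([hit(d,p,.068) for p in cv2.boxPoints(cv2.minAreaRect(c))]); print("plate",q.round(4).tolist(),q.mean(0),np.linalg.norm(np.diff(q,axis=0),axis=1))
w[:]=0; w[140:230,80:165]=1
m=w&(h[...,0]<14)&(h[...,1]>110); b=max(blobs(m,500,2e4),key=lambda b:b[1][4]); c=cv2.findContours(b[3].astype(np.uint8),0,2)[0][0]
q=np.array([hit(d,p,.016) for p in cv2.boxPoints(cv2.minAreaRect(c))]); print("tray",b[1],q.round(4).tolist(),q.mean(0),np.linalg.norm(np.diff(q,axis=0),axis=1))
w[:]=0; w[125:145,284:300]=1
b=max(blobs(w&(h[...,0]<14)&(h[...,1]>180),10,400),key=lambda b:b[1][4]); print("knob",b[1],hit(d,b[2],.05))
cv2.imwrite("pics/crop.png",np.hstack([cv2.resize(im[85:215,180:300,::-1],None,fx=3.3,fy=3.3,interpolation=2),cv2.resize(im[140:270,300:420,::-1],None,fx=3.3,fy=3.3,interpolation=2)]))
E
```

```text
lids
([469.6, 97.6], 122, [16, 25], [0.7463, -0.695])
([119.9, 103.2], 305, [23, 21], [0.7415, 0.3525])
([131.3, 113.2], 193, [23, 22], [0.7101, 0.3169])
([381.0, 158.0], 201, [17, 15], [0.5668, -0.4259])
([346.0, 163.2], 195, [17, 15], [0.5523, -0.3228])
([336.0, 196.4], 205, [17, 16], [0.4547, -0.2908])
([376.6, 195.1], 201, [16, 16], [0.4573, -0.4093])
([271.6, 351.9], 109, [5, 31], [0.0147, -0.0979])
red 55 [204.7 193.6] [0.4635 0.0898]
yellow 55 [221.3 191.5] [0.4691 0.0421]
blue 42 [237.9 189.8] [ 0.4737 -0.0055]
green 43 [254.6 188. ] [ 0.4786 -0.0532]
white 38 [271.2 185.7] [ 0.4848 -0.1007]
yaw from keys 6.3738666783527655 [0.04809252 0.04776218 0.04796133 0.04795902]
plate [[0.7313, 0.1406], [0.7565, -0.088], [0.53, -0.1122], [0.505, 0.1122]] [0.63070308 0.01313848] [0.22995111 0.22778004 0.22575046]Traceback (most recent call last):
  File "<stdin>", line 14, in <module>
ValueError: max() iterable argument is empty
```

Run:
```python
from h import *
d=dict(np.load("top0.npz")); im=d["img"]; h=cv2.cvtColor(im,cv2.COLOR_RGB2HSV)
print("tray px",h[185,122],"bench",h[185,170],h[140,122],"knob",h[134,291])
w=np.zeros(im.shape[:2],bool)
w[143:228,80:164]=1
m=w&(h[...,2]<int(h[185,122,2])*.5+int(h[185,170,2])*.5)
b=max(blobs(m,50,2e4),key=lambda b:b[1][4]); c=cv2.findContours(b[3].astype(np.uint8),0,2)[0][0]
q=np.array([hit(d,p,.016) for p in cv2.boxPoints(cv2.minAreaRect(c))]); print("tray",b[1],q.round(4).tolist(),q.mean(0),np.linalg.norm(np.diff(q,axis=0),axis=1))
w[:]=0; w[125:145,280:300]=1
m=w&(h[...,0]<14)&(h[...,1]>190)
for b in blobs(m,5,400):
  k=hit(d,b[2],.05); a=np.radians(6.37); l=np.array([[np.cos(a),np.sin(a)],[-np.sin(a),np.cos(a)]])@(k-[.6307,.0131]); print("knob",b[1],k,l)
cv2.imwrite("pics/crop.png",np.hstack([cv2.resize(im[y:y+130,x:x+w_,::-1],None,fx=2.6,fy=2.6,interpolation=2) for x,y,w_ in ((195,85,110),(300,140,120),(80,135,75))]))
```

```text
tray px [ 14 145 141] bench [ 17 101 166] [ 17 107 157] knob [ 15 179 172]
tray [  80  148   84   74 4929] [[0.5943, 0.492], [0.6129, 0.2428], [0.4019, 0.222], [0.3833, 0.4671]] [0.4980865  0.35600064] [0.24988113 0.211993   0.24579266]
knob [286 130   9   3  19] [ 0.64998711 -0.1594485 ] [ 2.40213073e-05 -1.73623088e-01]
knob [287 134   8   5  17] [ 0.63346296 -0.15784559] [-0.01622027 -0.17019675]
```

View pics/crop.png

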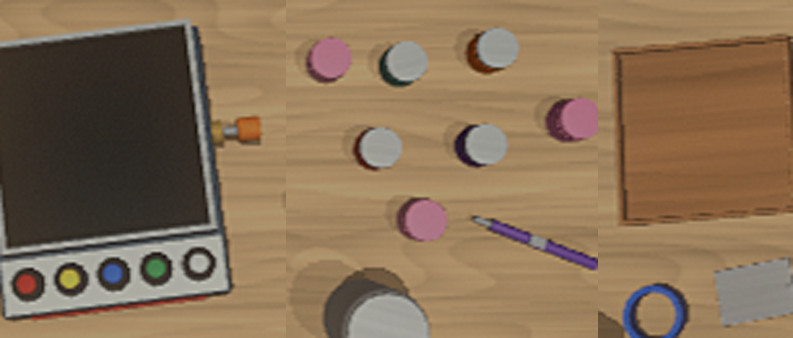

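Crop: the pots and keys match my fixes. The knob centre is at about pixel (290.5,135), and the tray's outer corners are about (86,154), (155,149), (158,216) and (88.5,221).

Run:
```python
from h import *
from rig import ctrl
d=dict(np.load("top0.npz")); a=np.radians(6.37); L=np.array([[np.cos(a),np.sin(a)],[-np.sin(a),np.cos(a)]])
k=hit(d,(290.6,135),.05); print("knob",k,L@(k-[.6307,.0131]))
q=np.array([hit(d,p,.016) for p in ((86.2,154.2),(155.5,149),(158.5,216),(88.5,221))]); print("tray",q.mean(0),q.round(3).tolist(),np.linalg.norm(np.diff(q,axis=0),axis=1))
for n,p in dict(p1=(.4547,-.2908),p2=(.5668,-.4259),p3=(.4573,-.4093),p4=(.5523,-.3228)).items(): print(n, "shaker frame",(L@(np.array(p)-[.6307,.0131])).round(4))
for p in ((317,162),(412,185),(353,224)): print("pink",hit(d,p,.048).round(3))
print(delta(ctrl.observe(),(.4547,-.2908),.23,a))
for i in (-1,1):
  for j in (-1,1): print(i,j,(np.array([.6307,.0131])+L.T@[.05*i,.05*j]).round(4))
```

```text
knob [ 0.63804804 -0.16073886] [-0.0119845  -0.17358086]
tray [0.49699293 0.3518528 ] [[0.592, 0.465], [0.607, 0.251], [0.401, 0.239], [0.388, 0.452]] [0.21442312 0.20577918 0.21314819]
p1 shaker frame [-0.2086 -0.2825]
p2 shaker frame [-0.1122 -0.4292]
p3 shaker frame [-0.2192 -0.4006]
p4 shaker frame [-0.1152 -0.3251]
pink [ 0.557 -0.238]
pink [ 0.486 -0.513]
pink [ 0.374 -0.338]
(array([-524.7, -801.3,   74.2]), np.float64(64.6))
-1 -1 [ 0.5866 -0.0421]
-1 1 [0.5755 0.0572]
1 -1 [ 0.6859 -0.031 ]
1 1 [0.6748 0.0683]
```

```bash
python3 -m pendant '[{"rz":6.46},{"rz":6.46},{"rz":6.46},{"rz":6.46},{"rz":6.46},{"rz":6.46},{"rz":6.46},{"rz":6.46},{"rz":6.46},{"rz":6.46}]' 0.55 40 && python3 -m pendant '[{"dx":-0.034,"dy":0.0186},{"dx":-0.034,"dy":0.0186},{"dx":-0.034,"dy":0.0186},{"dx":-0.034,"dy":0.0186},{"dx":-0.034,"dy":0.0186},{"dx":-0.034,"dy":0.0186},{"dx":-0.034,"dy":0.0186},{"dx":-0.034,"dy":0.0186},{"dx":-0.034,"dy":0.0186},{"dx":-0.034,"dy":0.0186},{"dx":-0.034,"dy":0.0186},{"dx":-0.034,"dy":0.0186},{"dx":-0.034,"dy":0.0186},{"dx":-0.034,"dy":0.0186}]' && python3 -m pendant '[{"dx":-0.034,"dy":-0.0093},{"dx":-0.034,"dy":-0.0093},{"dx":-0.034,"dy":-0.0093},{"dx":-0.034,"dy":-0.0093},{"dx":-0.034,"dy":-0.0093},{"dx":-0.034,"dy":-0.0093},{"dx":-0.034,"dy":-0.0093},{"dx":-0.034,"dy":-0.0093},{"dx":-0.034,"dy":-0.0093},{"dx":-0.034,"dy":-0.0093},{"dx":-0.034,"dy":-0.0093},{"dx":-0.034,"dy":-0.0093},{"dx":-0.034,"dy":-0.0093},{"dx":-0.034,"dy":-0.0093},{},{}]'
cat >> h.py <<'E'
A=np.radians(6.37); L=np.array([[np.cos(A),np.sin(A)],[-np.sin(A),np.cos(A)]]); C=np.array([.6307,.0131])
def S(x,y): return C+L.T@[x,y]
PT={1:(.4547,-.2908),2:(.5668,-.4259),3:(.4573,-.4093),4:(.5523,-.3228)}
E
python3 - <<'E'
from h import *
from rig import ctrl
s=ctrl.observe(); print(s["t"],s["joints"],delta(s,PT[1],.084,A))
d=ctrl.snapshot("top"); print(*lids(d),sep="\n")
w=ctrl.snapshot("wrist"); cv2.imwrite("pics/w1.png",w["img"][...,::-1])
E
```

```text
0.15 [ 1.08899500e+00  2.86976661e-01  1.57783967e+00 -1.31682906e-05
  1.27860320e+00 -1.50005421e-01] (array([-524.8, -801. ,  220.2]), np.float64(64.6))
([469.6, 97.5], 121, [16, 24], [0.7466, -0.6949])
([119.9, 103.2], 303, [23, 21], [0.7415, 0.3523])
([131.2, 113.3], 195, [22, 22], [0.7099, 0.3172])
([381.0, 158.0], 201, [17, 15], [0.5668, -0.4259])
([346.0, 163.2], 195, [17, 15], [0.5523, -0.3228])
([336.0, 196.3], 204, [17, 16], [0.4548, -0.2909])
([376.6, 195.1], 201, [16, 16], [0.4573, -0.4093])
([271.6, 351.9], 108, [5, 31], [0.0148, -0.0979])validation failed for argument at $[0]...
```

View pics/w1.png

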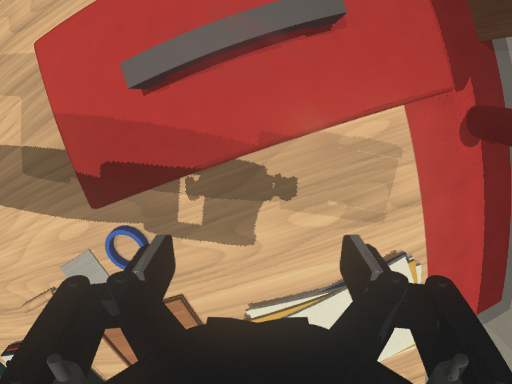

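The wrist picture shows the arm hasn't moved: the open fingers are at (150,265) and (360,265), over the bench by the red toolbox. The move was refused, so I'll check the row format with a single full row.

```bash
python3 -m pendant '[{"dx":0,"dy":0,"dz":0,"rx":0,"ry":0,"rz":6.46}]' 0.55 40; echo ---; python3 -m pendant '[{"dx":0,"dy":0,"dz":0,"rz":6.46}]'; echo ---;  python3 -m pendant --help | head -20
```

```text
t: 0.33
position: [0.2198, 0.6381, 0.3035]
eef_rot: [0.221, 0.975, -0.0, -0.0]
force: [-0.7, 0.3, -0.3]
finger_gap: 0.884
gripper_force: 0.0
---
---validation failed for argument at $[0]...
invalid input: not JSON, or not a number
```

```bash
python3 -m pendant '[{"dx":0,"dy":0,"dz":0,"rx":0,"ry":0,"rz":6.46},{"dx":0,"dy":0,"dz":0,"rx":0,"ry":0,"rz":6.46},{"dx":0,"dy":0,"dz":0,"rx":0,"ry":0,"rz":6.46},{"dx":0,"dy":0,"dz":0,"rx":0,"ry":0,"rz":6.46},{"dx":0,"dy":0,"dz":0,"rx":0,"ry":0,"rz":6.46},{"dx":0,"dy":0,"dz":0,"rx":0,"ry":0,"rz":6.46},{"dx":0,"dy":0,"dz":0,"rx":0,"ry":0,"rz":6.46},{"dx":0,"dy":0,"dz":0,"rx":0,"ry":0,"rz":6.46},{"dx":0,"dy":0,"dz":0,"rx":0,"ry":0,"rz":6.46}]' 0.55 40 && python3 -m pendant '[{"dx":-0.034,"dy":0.0186,"dz":0,"rx":0,"ry":0,"rz":0},{"dx":-0.034,"dy":0.0186,"dz":0,"rx":0,"ry":0,"rz":0},{"dx":-0.034,"dy":0.0186,"dz":0,"rx":0,"ry":0,"rz":0},{"dx":-0.034,"dy":0.0186,"dz":0,"rx":0,"ry":0,"rz":0},{"dx":-0.034,"dy":0.0186,"dz":0,"rx":0,"ry":0,"rz":0},{"dx":-0.034,"dy":0.0186,"dz":0,"rx":0,"ry":0,"rz":0},{"dx":-0.034,"dy":0.0186,"dz":0,"rx":0,"ry":0,"rz":0},{"dx":-0.034,"dy":0.0186,"dz":0,"rx":0,"ry":0,"rz":0},{"dx":-0.034,"dy":0.0186,"dz":0,"rx":0,"ry":0,"rz":0},{"dx":-0.034,"dy":0.0186,"dz":0,"rx":0,"ry":0,"rz":0},{"dx":-0.034,"dy":0.0186,"dz":0,"rx":0,"ry":0,"rz":0},{"dx":-0.034,"dy":0.0186,"dz":0,"rx":0,"ry":0,"rz":0},{"dx":-0.034,"dy":0.0186,"dz":0,"rx":0,"ry":0,"rz":0},{"dx":-0.034,"dy":0.0186,"dz":0,"rx":0,"ry":0,"rz":0}]' && python3 -m pendant '[{"dx":-0.034,"dy":-0.0093,"dz":0.004,"rx":0,"ry":0,"rz":0},{"dx":-0.034,"dy":-0.0093,"dz":0.004,"rx":0,"ry":0,"rz":0},{"dx":-0.034,"dy":-0.0093,"dz":0.004,"rx":0,"ry":0,"rz":0},{"dx":-0.034,"dy":-0.0093,"dz":0.004,"rx":0,"ry":0,"rz":0},{"dx":-0.034,"dy":-0.0093,"dz":0.004,"rx":0,"ry":0,"rz":0},{"dx":-0.034,"dy":-0.0093,"dz":0.004,"rx":0,"ry":0,"rz":0},{"dx":-0.034,"dy":-0.0093,"dz":0.004,"rx":0,"ry":0,"rz":0},{"dx":-0.034,"dy":-0.0093,"dz":0.004,"rx":0,"ry":0,"rz":0},{"dx":-0.034,"dy":-0.0093,"dz":0.004,"rx":0,"ry":0,"rz":0},{"dx":-0.034,"dy":-0.0093,"dz":0.004,"rx":0,"ry":0,"rz":0},{"dx":-0.034,"dy":-0.0093,"dz":0.004,"rx":0,"ry":0,"rz":0},{"dx":-0.034,"dy":-0.0093,"dz":0.004,"rx":0,"ry":0,"rz":0},{"dx":-0.034,"dy":-0.0093,"dz":0.004,"rx":0,"ry":0,"rz":0},{"dx":-0.034,"dy":-0.0093,"dz":0.004,"rx":0,"ry":0,"rz":0},{"dx":0,"dy":0,"dz":0,"rx":0,"ry":0,"rz":0},{"dx":0,"dy":0,"dz":0,"rx":0,"ry":0,"rz":0}]'
cat > look.py <<'E'
from h import *
from rig import ctrl
import sys
s=ctrl.observe(); x,y,z=map(float,sys.argv[1:4]); print(round(s["t"],2),np.round(s["joints"],2),"to",x,y,z,delta(s,S(x,y),z,A))
d=ctrl.snapshot("top"); print(*[l for l in lids(d) if l[3][0]>.2 and -.6<l[3][1]<.6 and l[1]<300],sep="\n")
E
python3 look.py -.2086 -.2825 .084
python3 - <<'E'
from h import *
from rig import ctrl
w=ctrl.snapshot("wrist"); cv2.imwrite("pics/w2.png",w["img"][...,::-1]); print(np.round(w["pose"],3).tolist())
for n,p in PT.items():
    v=w["pose"][:3,:3].T@(np.r_[p,.048]-w["pose"][:3,3]); th=np.arctan2(np.hypot(*v[:2]),v[2]); print(n,v[:2]/np.hypot(*v[:2])*th*f(w)+[w["cx"],w["cy"]])
E
```

```text
t: 1.08
position: [0.2198, 0.6381, 0.3037]
eef_rot: [0.669, 0.744, -0.0, 0.0]
force: [-1.1, 0.4, 0.2]
finger_gap: 0.775
gripper_force: 0.0
t: 2.25
position: [0.5323, 0.1923, 0.304]
eef_rot: [0.667, 0.745, 0.0, 0.0]
force: [-0.4, -0.1, 0.5]
finger_gap: 0.777
gripper_force: 0.0
t: 3.58
position: [0.4546, -0.2948, 0.2475]
eef_rot: [0.668, 0.744, 0.0, -0.0]
force: [0.2, 1.3, -0.7]
finger_gap: 0.776
gripper_force: 0.0
3.58 [-0.76  0.05  1.96  0.    1.14 -0.87] to -0.2086 -0.2825 0.084 (array([  3.8,   0.7, 163.5]), np.float64(-0.2))
([180.0, 54.5], 184, [17, 21], [0.8913, 0.172])
([62.6, 148.3], 114, [5, 30], [0.6049, 0.5216])
([383.6, 155.9], 101, [13, 13], [0.573, -0.4339])
([344.1, 161.4], 121, [16, 15], [0.5576, -0.3173])
[[0.994, 0.106, 0.032, 0.447], [0.11, -0.952, -0.286, -0.22], [0.0, 0.288, -0.958, 0.319], [0.0, 0.0, 0.0, 1.0]]
1 [257.29878388 175.32559978]
2 [339.76886036 297.37191143]
3 [247.68364471 280.1939323 ]
4 [349.02609725 216.10759596]
```

View pics/w2.png

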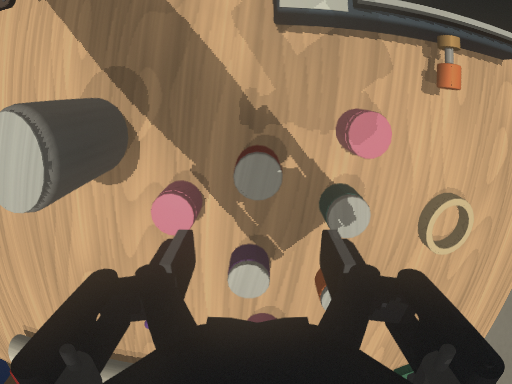

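The wrist view shows the dark red lid at (259,173), teal at (347,214) and purple at (249,278). All three agree with the predicted pixels, so I'll descend onto pot1.

```bash
python3 -m pendant '[{"dx":0.0038,"dy":0.0007,"dz":0.03,"rx":0,"ry":0,"rz":0},{"dx":0,"dy":0,"dz":0.033,"rx":0,"ry":0,"rz":0},{"dx":0,"dy":0,"dz":0.033,"rx":0,"ry":0,"rz":0},{"dx":0,"dy":0,"dz":0.033,"rx":0,"ry":0,"rz":0},{"dx":0,"dy":0,"dz":0.02,"rx":0,"ry":0,"rz":0},{"dx":0,"dy":0,"dz":0.0145,"rx":0,"ry":0,"rz":0},{"dx":0,"dy":0,"dz":0,"rx":0,"ry":0,"rz":0}]' && python3 -m pendant '[{"dx":0,"dy":0,"dz":0,"rx":0,"ry":0,"rz":0},{"dx":0,"dy":0,"dz":0,"rx":0,"ry":0,"rz":0},{"dx":0,"dy":0,"dz":0,"rx":0,"ry":0,"rz":0},{"dx":0,"dy":0,"dz":0,"rx":0,"ry":0,"rz":0},{"dx":0,"dy":0,"dz":0,"rx":0,"ry":0,"rz":0},{"dx":0,"dy":0,"dz":0,"rx":0,"ry":0,"rz":0}]' -1 40 && python3 -m pendant '[{"dx":0,"dy":0,"dz":-0.03,"rx":0,"ry":0,"rz":0},{"dx":0,"dy":0,"dz":-0.04,"rx":0,"ry":0,"rz":0},{"dx":0,"dy":0,"dz":-0.04,"rx":0,"ry":0,"rz":0},{"dx":0,"dy":0,"dz":-0.04,"rx":0,"ry":0,"rz":0},{"dx":0,"dy":0,"dz":0,"rx":0,"ry":0,"rz":0}]'; python3 look.py .05 .05 .234
```

```text
t: 4.27
position: [0.4541, -0.2862, 0.081]
eef_rot: [0.666, 0.746, 0.0, -0.004]
force: [-0.7, 0.5, -0.2]
finger_gap: 0.768
gripper_force: 0.0
t: 4.77
position: [0.456, -0.2899, 0.0856]
eef_rot: [0.667, 0.745, 0.0, 0.001]
force: [0.1, 1.8, 3.6]
finger_gap: 0.55
gripper_force: 41.6
t: 5.18
position: [0.4586, -0.2925, 0.2445]
eef_rot: [0.667, 0.745, -0.0, 0.009]
force: [0.4, -1.8, 1.2]
finger_gap: 0.549
gripper_force: 41.7
5.18 [-0.75  0.05  1.96 -0.    1.11 -0.87] to 0.05 0.05 0.234 (array([334.6, 255. ,   8.9]), np.float64(0.0))
([180.0, 54.5], 182, [17, 21], [0.8915, 0.1719])
([382.7, 156.4], 131, [16, 14], [0.5717, -0.431])
([343.9, 161.2], 111, [16, 14], [0.5585, -0.3168])
```

```bash
python3 -m pendant '[{"dx":0.0279,"dy":0.0213,"dz":0.001,"rx":0,"ry":0,"rz":0},{"dx":0.0279,"dy":0.0213,"dz":0.001,"rx":0,"ry":0,"rz":0},{"dx":0.0279,"dy":0.0213,"dz":0.001,"rx":0,"ry":0,"rz":0},{"dx":0.0279,"dy":0.0213,"dz":0.001,"rx":0,"ry":0,"rz":0},{"dx":0.0279,"dy":0.0213,"dz":0.001,"rx":0,"ry":0,"rz":0},{"dx":0.0279,"dy":0.0213,"dz":0.001,"rx":0,"ry":0,"rz":0},{"dx":0.0279,"dy":0.0213,"dz":0.001,"rx":0,"ry":0,"rz":0},{"dx":0.0279,"dy":0.0213,"dz":0.001,"rx":0,"ry":0,"rz":0},{"dx":0.0279,"dy":0.0213,"dz":0.001,"rx":0,"ry":0,"rz":0},{"dx":0.0279,"dy":0.0213,"dz":0,"rx":0,"ry":0,"rz":0},{"dx":0.0279,"dy":0.0213,"dz":0,"rx":0,"ry":0,"rz":0},{"dx":0.0279,"dy":0.0213,"dz":0,"rx":0,"ry":0,"rz":0},{"dx":0,"dy":0,"dz":0,"rx":0,"ry":0,"rz":0},{"dx":0,"dy":0,"dz":0,"rx":0,"ry":0,"rz":0},{"dx":0,"dy":0,"dz":0,"rx":0,"ry":0,"rz":0}]'; python3 look.py .05 .05 .155
```

```text
t: 6.48
position: [0.6713, 0.0715, 0.2233]
eef_rot: [0.666, 0.746, -0.001, -0.001]
force: [-1.4, -0.9, -0.5]
finger_gap: 0.551
gripper_force: 41.8
6.48 [-0.04  0.36  1.64 -0.    1.15 -0.16] to 0.05 0.05 0.155 (array([-3.6,  3.4, 68.3]), np.float64(0.0))
([179.7, 53.0], 148, [17, 17], [0.8961, 0.1729])
([381.0, 158.0], 202, [17, 15], [0.5668, -0.4258])
([346.0, 163.2], 203, [17, 16], [0.5524, -0.3227])
([376.5, 195.2], 205, [16, 16], [0.4573, -0.409])
```

```bash
python3 -m pendant '[{"dx":-0.0036,"dy":0.0034,"dz":0.025,"rx":0,"ry":0,"rz":0},{"dx":0,"dy":0,"dz":0.024,"rx":0,"ry":0,"rz":0},{"dx":0,"dy":0,"dz":0.012,"rx":0,"ry":0,"rz":0},{"dx":0,"dy":0,"dz":0.007,"rx":0,"ry":0,"rz":0},{"dx":0,"dy":0,"dz":0,"rx":0,"ry":0,"rz":0},{"dx":0,"dy":0,"dz":0,"rx":0,"ry":0,"rz":0}]' && python3 -m pendant '[{"dx":0,"dy":0,"dz":0,"rx":0,"ry":0,"rz":0},{"dx":0,"dy":0,"dz":0,"rx":0,"ry":0,"rz":0},{"dx":0,"dy":0,"dz":0,"rx":0,"ry":0,"rz":0},{"dx":0,"dy":0,"dz":0,"rx":0,"ry":0,"rz":0},{"dx":0,"dy":0,"dz":0,"rx":0,"ry":0,"rz":0}]' 0.55 && python3 -m pendant '[{"dx":0,"dy":0,"dz":-0.03,"rx":0,"ry":0,"rz":0},{"dx":0,"dy":0,"dz":-0.035,"rx":0,"ry":0,"rz":0},{"dx":-0.0312,"dy":-0.0138,"dz":-0.015,"rx":0,"ry":0,"rz":0},{"dx":-0.0312,"dy":-0.0138,"dz":0,"rx":0,"ry":0,"rz":0},{"dx":-0.0312,"dy":-0.0138,"dz":0,"rx":0,"ry":0,"rz":0},{"dx":-0.0312,"dy":-0.0138,"dz":0,"rx":0,"ry":0,"rz":0},{"dx":-0.0312,"dy":-0.0138,"dz":0,"rx":0,"ry":0,"rz":0},{"dx":-0.0312,"dy":-0.0138,"dz":0,"rx":0,"ry":0,"rz":0},{"dx":-0.0312,"dy":-0.0138,"dz":0,"rx":0,"ry":0,"rz":0},{"dx":-0.0312,"dy":-0.0138,"dz":0,"rx":0,"ry":0,"rz":0},{"dx":-0.0312,"dy":-0.0138,"dz":0,"rx":0,"ry":0,"rz":0},{"dx":-0.0312,"dy":-0.0138,"dz":0,"rx":0,"ry":0,"rz":0},{"dx":-0.0312,"dy":-0.0138,"dz":0,"rx":0,"ry":0,"rz":0},{"dx":-0.0312,"dy":-0.0138,"dz":0,"rx":0,"ry":0,"rz":0},{"dx":0,"dy":0,"dz":0,"rx":0,"ry":0,"rz":0},{"dx":0,"dy":0,"dz":0,"rx":0,"ry":0,"rz":0},{"dx":0,"dy":0,"dz":0,"rx":0,"ry":0,"rz":0}]'; python3 look.py -.1152 -.3251 .085
python3 - <<'E'
from rig import ctrl
import cv2
cv2.imwrite("pics/s3.png",ctrl.snapshot("scene")["img"][...,::-1])
E
```

```text
t: 7.03
position: [0.6762, 0.0679, 0.158]
eef_rot: [0.667, 0.745, 0.0, 0.0]
force: [-0.6, 0.3, 0.2]
finger_gap: 0.547
gripper_force: 41.8
t: 7.45
position: [0.6762, 0.0685, 0.1581]
eef_rot: [0.667, 0.745, 0.0, 0.0]
force: [-0.1, -0.0, 0.9]
finger_gap: 0.778
gripper_force: 0.0
t: 8.87
position: [0.5531, -0.3218, 0.2374]
eef_rot: [0.667, 0.745, 0.0, -0.0]
force: [0.6, 0.2, 0.7]
finger_gap: 0.775
gripper_force: 0.0
8.87 [-0.69  0.27  1.72  0.    1.15 -0.8 ] to -0.1152 -0.3251 0.085 (array([ -1. ,  -0.9, 152.4]), np.float64(-0.0))
([180.1, 54.4], 186, [17, 21], [0.8915, 0.1717])
([211.6, 116.5], 227, [18, 17], [0.6974, 0.0747])
([348.0, 273.6], 196, [16, 25], [0.2321, -0.3195])
```

View pics/s3.png

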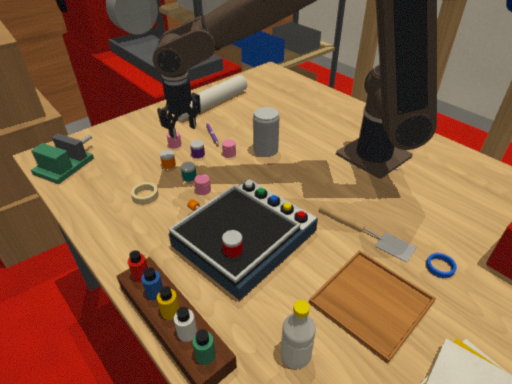

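Pot1 stands upright on the plate at (232,243) in the scene view. Next is the teal pot.

```bash
python3 -m pendant '[{"dx":-0.001,"dy":-0.0009,"dz":0.035,"rx":0,"ry":0,"rz":0},{"dx":0,"dy":0,"dz":0.035,"rx":0,"ry":0,"rz":0},{"dx":0,"dy":0,"dz":0.035,"rx":0,"ry":0,"rz":0},{"dx":0,"dy":0,"dz":0.03,"rx":0,"ry":0,"rz":0},{"dx":0,"dy":0,"dz":0.0175,"rx":0,"ry":0,"rz":0},{"dx":0,"dy":0,"dz":0,"rx":0,"ry":0,"rz":0},{"dx":0,"dy":0,"dz":0,"rx":0,"ry":0,"rz":0}]' && python3 -m pendant '[{"dx":0,"dy":0,"dz":0,"rx":0,"ry":0,"rz":0},{"dx":0,"dy":0,"dz":0,"rx":0,"ry":0,"rz":0},{"dx":0,"dy":0,"dz":0,"rx":0,"ry":0,"rz":0},{"dx":0,"dy":0,"dz":0,"rx":0,"ry":0,"rz":0},{"dx":0,"dy":0,"dz":0,"rx":0,"ry":0,"rz":0},{"dx":0,"dy":0,"dz":0,"rx":0,"ry":0,"rz":0}]' -1 40 && python3 -m pendant '[{"dx":0,"dy":0,"dz":-0.03,"rx":0,"ry":0,"rz":0},{"dx":0,"dy":0,"dz":-0.04,"rx":0,"ry":0,"rz":0},{"dx":0,"dy":0,"dz":-0.04,"rx":0,"ry":0,"rz":0},{"dx":0,"dy":0,"dz":-0.04,"rx":0,"ry":0,"rz":0},{"dx":0.0306,"dy":0.0183,"dz":0,"rx":0,"ry":0,"rz":0},{"dx":0.0306,"dy":0.0183,"dz":0,"rx":0,"ry":0,"rz":0},{"dx":0.0306,"dy":0.0183,"dz":0,"rx":0,"ry":0,"rz":0},{"dx":0.0306,"dy":0.0183,"dz":0,"rx":0,"ry":0,"rz":0},{"dx":0.0306,"dy":0.0183,"dz":0,"rx":0,"ry":0,"rz":0},{"dx":0.0306,"dy":0.0183,"dz":0,"rx":0,"ry":0,"rz":0},{"dx":0.0306,"dy":0.0183,"dz":0,"rx":0,"ry":0,"rz":0},{"dx":0.0306,"dy":0.0183,"dz":0,"rx":0,"ry":0,"rz":0},{"dx":0.0306,"dy":0.0183,"dz":0,"rx":0,"ry":0,"rz":0},{"dx":0,"dy":0,"dz":0,"rx":0,"ry":0,"rz":0},{"dx":0,"dy":0,"dz":0,"rx":0,"ry":0,"rz":0},{"dx":0,"dy":0,"dz":0,"rx":0,"ry":0,"rz":0}]'; python3 look.py .05 -.05 .154
```

```text
t: 9.55
position: [0.5523, -0.3216, 0.084]
eef_rot: [0.666, 0.746, -0.0, -0.001]
force: [0.8, -1.7, 0.2]
finger_gap: 0.777
gripper_force: 0.0
t: 10.05
position: [0.5538, -0.324, 0.0877]
eef_rot: [0.667, 0.745, 0.0, 0.002]
force: [0.7, 1.3, 6.5]
finger_gap: 0.549
gripper_force: 42.0
t: 11.38
position: [0.6849, -0.0313, 0.2345]
eef_rot: [0.666, 0.746, -0.001, -0.0]
force: [-0.3, -0.9, -1.6]
finger_gap: 0.545
gripper_force: 41.7
11.38 [-0.19  0.37  1.6  -0.    1.17 -0.3 ] to 0.05 -0.05 0.154 (array([ 0.2,  1.2, 80.5]), np.float64(0.0))
([180.0, 54.4], 170, [17, 21], [0.8915, 0.1719])
([189.6, 114.7], 118, [12, 33], [0.7035, 0.1409])
([62.4, 148.4], 106, [5, 29], [0.6049, 0.522])
([381.0, 158.0], 202, [17, 15], [0.5668, -0.4258])
([376.6, 195.1], 203, [16, 16], [0.4573, -0.4092])
```

```bash
python3 -m pendant '[{"dx":0.0002,"dy":0.0012,"dz":0.035,"rx":0,"ry":0,"rz":0},{"dx":0,"dy":0,"dz":0.025,"rx":0,"ry":0,"rz":0},{"dx":0,"dy":0,"dz":0.012,"rx":0,"ry":0,"rz":0},{"dx":0,"dy":0,"dz":0.0085,"rx":0,"ry":0,"rz":0},{"dx":0,"dy":0,"dz":0,"rx":0,"ry":0,"rz":0},{"dx":0,"dy":0,"dz":0,"rx":0,"ry":0,"rz":0}]' && python3 -m pendant '[{"dx":0,"dy":0,"dz":0,"rx":0,"ry":0,"rz":0},{"dx":0,"dy":0,"dz":0,"rx":0,"ry":0,"rz":0},{"dx":0,"dy":0,"dz":0,"rx":0,"ry":0,"rz":0},{"dx":0,"dy":0,"dz":0,"rx":0,"ry":0,"rz":0},{"dx":0,"dy":0,"dz":0,"rx":0,"ry":0,"rz":0}]' 0.55 && python3 -m pendant '[{"dx":0,"dy":0,"dz":-0.03,"rx":0,"ry":0,"rz":0},{"dx":0,"dy":0,"dz":-0.035,"rx":0,"ry":0,"rz":0},{"dx":-0.027,"dy":-0.0207,"dz":-0.015,"rx":0,"ry":0,"rz":0},{"dx":-0.027,"dy":-0.0207,"dz":0,"rx":0,"ry":0,"rz":0},{"dx":-0.027,"dy":-0.0207,"dz":0,"rx":0,"ry":0,"rz":0},{"dx":-0.027,"dy":-0.0207,"dz":0,"rx":0,"ry":0,"rz":0},{"dx":-0.027,"dy":-0.0207,"dz":0,"rx":0,"ry":0,"rz":0},{"dx":-0.027,"dy":-0.0207,"dz":0,"rx":0,"ry":0,"rz":0},{"dx":-0.027,"dy":-0.0207,"dz":0,"rx":0,"ry":0,"rz":0},{"dx":-0.027,"dy":-0.0207,"dz":0,"rx":0,"ry":0,"rz":0},{"dx":-0.027,"dy":-0.0207,"dz":0,"rx":0,"ry":0,"rz":0},{"dx":-0.027,"dy":-0.0207,"dz":0,"rx":0,"ry":0,"rz":0},{"dx":-0.027,"dy":-0.0207,"dz":0,"rx":0,"ry":0,"rz":0},{"dx":-0.027,"dy":-0.0207,"dz":0,"rx":0,"ry":0,"rz":0},{"dx":-0.027,"dy":-0.0207,"dz":0,"rx":0,"ry":0,"rz":0},{"dx":0,"dy":0,"dz":0,"rx":0,"ry":0,"rz":0},{"dx":0,"dy":0,"dz":0,"rx":0,"ry":0,"rz":0},{"dx":0,"dy":0,"dz":0,"rx":0,"ry":0,"rz":0}]'; python3 look.py -.2192 -.4006 .085
```

```text
t: 11.93
position: [0.6869, -0.0321, 0.1557]
eef_rot: [0.667, 0.745, 0.0, 0.001]
force: [0.1, -0.6, 0.6]
finger_gap: 0.551
gripper_force: 42.9
t: 12.35
position: [0.6866, -0.0309, 0.1546]
eef_rot: [0.667, 0.745, 0.0, 0.0]
force: [-0.3, 0.3, -0.1]
finger_gap: 0.772
gripper_force: 0.0
t: 13.85
position: [0.4582, -0.4093, 0.2343]
eef_rot: [0.667, 0.745, 0.0, -0.0]
force: [0.4, 0.4, -0.5]
finger_gap: 0.78
gripper_force: 0.0
13.85 [-0.89  0.22  1.79  0.    1.13 -1.01] to -0.2192 -0.4006 0.085 (array([-1.000e-01, -9.000e-01,  1.493e+02]), np.float64(-0.0))
([180.0, 54.4], 185, [17, 21], [0.8916, 0.1719])
([246.3, 112.8], 228, [17, 17], [0.7073, -0.0292])
([211.6, 116.5], 226, [18, 16], [0.6972, 0.0747])
([380.9, 158.0], 200, [17, 15], [0.567, -0.4258])
([374.7, 194.8], 135, [13, 16], [0.4584, -0.4036])
```

```bash
python3 -m pendant '[{"dx":0,"dy":-0.0009,"dz":0.035,"rx":0,"ry":0,"rz":0},{"dx":0,"dy":0,"dz":0.035,"rx":0,"ry":0,"rz":0},{"dx":0,"dy":0,"dz":0.035,"rx":0,"ry":0,"rz":0},{"dx":0,"dy":0,"dz":0.03,"rx":0,"ry":0,"rz":0},{"dx":0,"dy":0,"dz":0.0145,"rx":0,"ry":0,"rz":0},{"dx":0,"dy":0,"dz":0,"rx":0,"ry":0,"rz":0},{"dx":0,"dy":0,"dz":0,"rx":0,"ry":0,"rz":0}]' && python3 -m pendant '[{"dx":0,"dy":0,"dz":0,"rx":0,"ry":0,"rz":0},{"dx":0,"dy":0,"dz":0,"rx":0,"ry":0,"rz":0},{"dx":0,"dy":0,"dz":0,"rx":0,"ry":0,"rz":0},{"dx":0,"dy":0,"dz":0,"rx":0,"ry":0,"rz":0},{"dx":0,"dy":0,"dz":0,"rx":0,"ry":0,"rz":0},{"dx":0,"dy":0,"dz":0,"rx":0,"ry":0,"rz":0}]' -1 40 && python3 -m pendant '[{"dx":0,"dy":0,"dz":-0.03,"rx":0,"ry":0,"rz":0},{"dx":0,"dy":0,"dz":-0.04,"rx":0,"ry":0,"rz":0},{"dx":0,"dy":0,"dz":-0.04,"rx":0,"ry":0,"rz":0},{"dx":0.0322,"dy":0.0121,"dz":-0.02,"rx":0,"ry":0,"rz":0},{"dx":0.0322,"dy":0.0121,"dz":-0.02,"rx":0,"ry":0,"rz":0},{"dx":0.0322,"dy":0.0121,"dz":0,"rx":0,"ry":0,"rz":0},{"dx":0.0322,"dy":0.0121,"dz":0,"rx":0,"ry":0,"rz":0},{"dx":0.0322,"dy":0.0121,"dz":0,"rx":0,"ry":0,"rz":0},{"dx":0.0322,"dy":0.0121,"dz":0,"rx":0,"ry":0,"rz":0},{"dx":0.0322,"dy":0.0121,"dz":0,"rx":0,"ry":0,"rz":0},{"dx":0.0322,"dy":0.0121,"dz":0,"rx":0,"ry":0,"rz":0},{"dx":0.0322,"dy":0.0121,"dz":0,"rx":0,"ry":0,"rz":0},{"dx":0.0322,"dy":0.0121,"dz":0,"rx":0,"ry":0,"rz":0},{"dx":0.0322,"dy":0.0121,"dz":0,"rx":0,"ry":0,"rz":0},{"dx":0.0322,"dy":0.0121,"dz":0,"rx":0,"ry":0,"rz":0},{"dx":0.0322,"dy":0.0121,"dz":0,"rx":0,"ry":0,"rz":0},{"dx":0.0322,"dy":0.0121,"dz":0,"rx":0,"ry":0,"rz":0},{"dx":0,"dy":0,"dz":0,"rx":0,"ry":0,"rz":0},{"dx":0,"dy":0,"dz":0,"rx":0,"ry":0,"rz":0},{"dx":0,"dy":0,"dz":0,"rx":0,"ry":0,"rz":0}]'; python3 look.py -.05 .05 .154
```

```text
t: 14.48
position: [0.4579, -0.409, 0.085]
eef_rot: [0.666, 0.746, 0.0, -0.0]
force: [0.9, -0.3, 0.7]
finger_gap: 0.775
gripper_force: 0.0
t: 14.98
position: [0.4587, -0.4112, 0.0881]
eef_rot: [0.667, 0.745, -0.0, 0.003]
force: [1.2, 0.7, 7.1]
finger_gap: 0.548
gripper_force: 41.9
t: 16.65
position: [0.5751, 0.057, 0.2349]
eef_rot: [0.666, 0.746, -0.0, 0.0]
force: [-0.1, 0.1, -1.8]
finger_gap: 0.541
gripper_force: 41.7
16.65 [-0.08  0.14  1.88 -0.    1.12 -0.19] to -0.05 0.05 0.154 (array([ 0.3,  0.4, 80.9]), np.float64(0.0))
([180.0, 54.4], 175, [17, 21], [0.8915, 0.1719])
([246.2, 112.8], 224, [17, 17], [0.7074, -0.0291])
([62.5, 148.4], 111, [5, 29], [0.6047, 0.5217])
([381.0, 158.0], 202, [17, 15], [0.5668, -0.4258])
```

```bash
python3 -m pendant '[{"dx":0.0003,"dy":0.0004,"dz":0.035,"rx":0,"ry":0,"rz":0},{"dx":0,"dy":0,"dz":0.025,"rx":0,"ry":0,"rz":0},{"dx":0,"dy":0,"dz":0.012,"rx":0,"ry":0,"rz":0},{"dx":0,"dy":0,"dz":0.009,"rx":0,"ry":0,"rz":0},{"dx":0,"dy":0,"dz":0,"rx":0,"ry":0,"rz":0},{"dx":0,"dy":0,"dz":0,"rx":0,"ry":0,"rz":0}]' && python3 -m pendant '[{"dx":0,"dy":0,"dz":0,"rx":0,"ry":0,"rz":0},{"dx":0,"dy":0,"dz":0,"rx":0,"ry":0,"rz":0},{"dx":0,"dy":0,"dz":0,"rx":0,"ry":0,"rz":0},{"dx":0,"dy":0,"dz":0,"rx":0,"ry":0,"rz":0},{"dx":0,"dy":0,"dz":0,"rx":0,"ry":0,"rz":0}]' 0.55 && python3 -m pendant '[{"dx":0,"dy":0,"dz":-0.03,"rx":0,"ry":0,"rz":0},{"dx":0,"dy":0,"dz":-0.035,"rx":0,"ry":0,"rz":0},{"dx":-0.0342,"dy":-0.0044,"dz":-0.015,"rx":0,"ry":0,"rz":0},{"dx":-0.0342,"dy":-0.0044,"dz":0,"rx":0,"ry":0,"rz":0},{"dx":-0.0342,"dy":-0.0044,"dz":0,"rx":0,"ry":0,"rz":0},{"dx":-0.0342,"dy":-0.0044,"dz":0,"rx":0,"ry":0,"rz":0},{"dx":-0.0342,"dy":-0.0044,"dz":0,"rx":0,"ry":0,"rz":0},{"dx":-0.0342,"dy":-0.0044,"dz":0,"rx":0,"ry":0,"rz":0},{"dx":-0.0342,"dy":-0.0044,"dz":0,"rx":0,"ry":0,"rz":0},{"dx":-0.0342,"dy":-0.0044,"dz":0,"rx":0,"ry":0,"rz":0},{"dx":-0.0342,"dy":-0.0044,"dz":0,"rx":0,"ry":0,"rz":0},{"dx":-0.0342,"dy":-0.0044,"dz":0,"rx":0,"ry":0,"rz":0},{"dx":-0.0342,"dy":-0.0044,"dz":0,"rx":0,"ry":0,"rz":0},{"dx":-0.0342,"dy":-0.0044,"dz":0,"rx":0,"ry":0,"rz":0},{"dx":-0.0342,"dy":-0.0044,"dz":0,"rx":0,"ry":0,"rz":0},{"dx":-0.0342,"dy":-0.0044,"dz":0,"rx":0,"ry":0,"rz":0},{"dx":0,"dy":0,"dz":0,"rx":0,"ry":0,"rz":0},{"dx":0,"dy":0,"dz":0,"rx":0,"ry":0,"rz":0},{"dx":0,"dy":0,"dz":0,"rx":0,"ry":0,"rz":0}]'; python3 look.py -.1122 -.4292 .085
```

```text
t: 17.2
position: [0.5764, 0.0563, 0.1559]
eef_rot: [0.667, 0.745, 0.0, 0.0]
force: [-2.8, -0.4, 3.4]
finger_gap: 0.548
gripper_force: 43.3
t: 17.62
position: [0.5758, 0.0574, 0.1539]
eef_rot: [0.667, 0.745, 0.0, 0.0]
force: [0.6, 0.0, 0.2]
finger_gap: 0.775
gripper_force: 0.0
t: 19.2
position: [0.5677, -0.4248, 0.2333]
eef_rot: [0.667, 0.745, 0.0, -0.001]
force: [0.1, -1.1, 0.5]
finger_gap: 0.777
gripper_force: 0.0
19.2 [-0.79  0.42  1.54  0.    1.18 -0.9 ] to -0.1122 -0.4292 0.085 (array([ -1.2,  -0.9, 148.3]), np.float64(0.0))
([180.0, 54.4], 188, [17, 21], [0.8917, 0.172])
([246.3, 112.8], 228, [17, 17], [0.7073, -0.0292])
([211.6, 116.5], 228, [18, 17], [0.6973, 0.0748])
([214.4, 152.0], 236, [18, 17], [0.5893, 0.0661])
([378.9, 155.8], 104, [15, 13], [0.5736, -0.42])
```

```bash
python3 -m pendant '[{"dx":-0.0012,"dy":-0.0009,"dz":0.035,"rx":0,"ry":0,"rz":0},{"dx":0,"dy":0,"dz":0.035,"rx":0,"ry":0,"rz":0},{"dx":0,"dy":0,"dz":0.035,"rx":0,"ry":0,"rz":0},{"dx":0,"dy":0,"dz":0.03,"rx":0,"ry":0,"rz":0},{"dx":0,"dy":0,"dz":0.0135,"rx":0,"ry":0,"rz":0},{"dx":0,"dy":0,"dz":0,"rx":0,"ry":0,"rz":0},{"dx":0,"dy":0,"dz":0,"rx":0,"ry":0,"rz":0}]' && python3 -m pendant '[{"dx":0,"dy":0,"dz":0,"rx":0,"ry":0,"rz":0},{"dx":0,"dy":0,"dz":0,"rx":0,"ry":0,"rz":0},{"dx":0,"dy":0,"dz":0,"rx":0,"ry":0,"rz":0},{"dx":0,"dy":0,"dz":0,"rx":0,"ry":0,"rz":0},{"dx":0,"dy":0,"dz":0,"rx":0,"ry":0,"rz":0},{"dx":0,"dy":0,"dz":0,"rx":0,"ry":0,"rz":0}]' -1 40 && python3 -m pendant '[{"dx":0,"dy":0,"dz":-0.03,"rx":0,"ry":0,"rz":0},{"dx":0,"dy":0,"dz":-0.04,"rx":0,"ry":0,"rz":0},{"dx":0,"dy":0,"dz":-0.04,"rx":0,"ry":0,"rz":0},{"dx":0,"dy":0,"dz":-0.04,"rx":0,"ry":0,"rz":0},{"dx":0.0345,"dy":0.0057,"dz":0,"rx":0,"ry":0,"rz":0},{"dx":0.0345,"dy":0.0057,"dz":0,"rx":0,"ry":0,"rz":0},{"dx":0.0345,"dy":0.0057,"dz":0,"rx":0,"ry":0,"rz":0},{"dx":0.0345,"dy":0.0057,"dz":0,"rx":0,"ry":0,"rz":0},{"dx":0.0345,"dy":0.0057,"dz":0,"rx":0,"ry":0,"rz":0},{"dx":0.0345,"dy":0.0057,"dz":0,"rx":0,"ry":0,"rz":0},{"dx":0.0345,"dy":0.0057,"dz":0,"rx":0,"ry":0,"rz":0},{"dx":0.0345,"dy":0.0057,"dz":0,"rx":0,"ry":0,"rz":0},{"dx":0.0345,"dy":0.0057,"dz":0,"rx":0,"ry":0,"rz":0},{"dx":0.0345,"dy":0.0057,"dz":0,"rx":0,"ry":0,"rz":0},{"dx":0.0345,"dy":0.0057,"dz":0,"rx":0,"ry":0,"rz":0},{"dx":0,"dy":0,"dz":0,"rx":0,"ry":0,"rz":0},{"dx":0,"dy":0,"dz":0,"rx":0,"ry":0,"rz":0},{"dx":0,"dy":0,"dz":0,"rx":0,"ry":0,"rz":0}]'; python3 look.py -.05 -.05 .154
```

```text
t: 19.83
position: [0.5675, -0.4256, 0.0857]
eef_rot: [0.666, 0.746, 0.0, -0.0]
force: [0.3, -0.8, 0.6]
finger_gap: 0.777
gripper_force: 0.0
t: 20.33
position: [0.5687, -0.4278, 0.0893]
eef_rot: [0.667, 0.745, 0.0, 0.003]
force: [0.3, 0.5, 7.0]
finger_gap: 0.544
gripper_force: 42.0
t: 21.83
position: [0.587, -0.0425, 0.2356]
eef_rot: [0.666, 0.746, -0.0, 0.0]
force: [-0.3, -0.5, -2.4]
finger_gap: 0.546
gripper_force: 42.0
21.83 [-0.24  0.16  1.85 -0.    1.13 -0.36] to -0.05 -0.05 0.154 (array([ 0.4, -0.4, 81.6]), np.float64(0.1))
([179.7, 54.4], 156, [17, 21], [0.8917, 0.1727])
([256.9, 95.9], 110, [34, 14], [0.759, -0.0616])
([208.3, 115.2], 109, [11, 15], [0.7013, 0.0848])
([62.5, 148.2], 106, [5, 28], [0.6055, 0.5219])
```

```bash
python3 -m pendant '[{"dx":0.0004,"dy":-0.0004,"dz":0.035,"rx":0,"ry":0,"rz":0},{"dx":0,"dy":0,"dz":0.025,"rx":0,"ry":0,"rz":0},{"dx":0,"dy":0,"dz":0.012,"rx":0,"ry":0,"rz":0},{"dx":0,"dy":0,"dz":0.0085,"rx":0,"ry":0,"rz":0},{"dx":0,"dy":0,"dz":0,"rx":0,"ry":0,"rz":0},{"dx":0,"dy":0,"dz":0,"rx":0,"ry":0,"rz":0}]' && python3 -m pendant '[{"dx":0,"dy":0,"dz":0,"rx":0,"ry":0,"rz":0},{"dx":0,"dy":0,"dz":0,"rx":0,"ry":0,"rz":0},{"dx":0,"dy":0,"dz":0,"rx":0,"ry":0,"rz":0},{"dx":0,"dy":0,"dz":0,"rx":0,"ry":0,"rz":0},{"dx":0,"dy":0,"dz":0,"rx":0,"ry":0,"rz":0}]' 0.55 && python3 -m pendant '[{"dx":0,"dy":0,"dz":-0.03,"rx":0,"ry":0,"rz":0},{"dx":0,"dy":0,"dz":-0.035,"rx":0,"ry":0,"rz":0},{"dx":0,"dy":0,"dz":-0.015,"rx":0,"ry":0,"rz":0},{"dx":0,"dy":0,"dz":0,"rx":0,"ry":0,"rz":0}]' && python3 -m pendant '[{"dx":0.0125,"dy":-0.027,"dz":0,"rx":0,"ry":0,"rz":0},{"dx":0.0125,"dy":-0.027,"dz":0,"rx":0,"ry":0,"rz":0},{"dx":0.0125,"dy":-0.027,"dz":0.015,"rx":0,"ry":0,"rz":0},{"dx":0.0125,"dy":-0.027,"dz":0.02,"rx":0,"ry":0,"rz":0},{"dx":0,"dy":0,"dz":0.02,"rx":0,"ry":0,"rz":0},{"dx":0,"dy":0,"dz":0,"rx":0,"ry":0,"rz":0},{"dx":0,"dy":0,"dz":0,"rx":0,"ry":0,"rz":0},{"dx":0,"dy":0,"dz":0,"rx":0,"ry":0,"rz":0}]' -1 40; python3 look.py -.158 0 .155
python3 - <<'E'
from rig import ctrl
import cv2,numpy as np
cv2.imwrite("pics/k4.png",np.hstack([cv2.resize(ctrl.snapshot(n)["img"][...,::-1],(400,300)) for n in ("scene","wrist")]))
E
```

```text
t: 22.38
position: [0.5874, -0.0434, 0.157]
eef_rot: [0.667, 0.745, -0.0, 0.0]
force: [-3.3, 0.6, 4.0]
finger_gap: 0.547
gripper_force: 43.8
t: 22.8
position: [0.5868, -0.0421, 0.1549]
eef_rot: [0.667, 0.745, 0.0, 0.0]
force: [-0.7, 0.2, 0.7]
finger_gap: 0.783
gripper_force: 0.0
t: 23.13
position: [0.5891, -0.0425, 0.2404]
eef_rot: [0.667, 0.745, 0.002, 0.004]
force: [0.4, 0.9, 0.6]
finger_gap: 0.773
gripper_force: 0.0
t: 23.8
position: [0.475, -0.0047, 0.1808]
eef_rot: [0.667, 0.745, 0.0, 0.001]
force: [0.8, -0.7, 0.4]
finger_gap: 0.0
gripper_force: 0.0
23.8 [-0.22 -0.02  2.16 -0.    1.   -0.34] to -0.158 0.0 0.155 (array([ 0.4, -1.3, 25.8]), np.float64(0.0))
([246.2, 112.8], 222, [17, 17], [0.7074, -0.0291])
([211.6, 116.6], 221, [18, 16], [0.6971, 0.0749])
([62.4, 147.9], 103, [5, 28], [0.6062, 0.522])
([250.2, 147.8], 226, [17, 17], [0.6012, -0.0405])
([214.8, 150.7], 186, [18, 15], [0.5935, 0.0648])
```

View pics/k4.png

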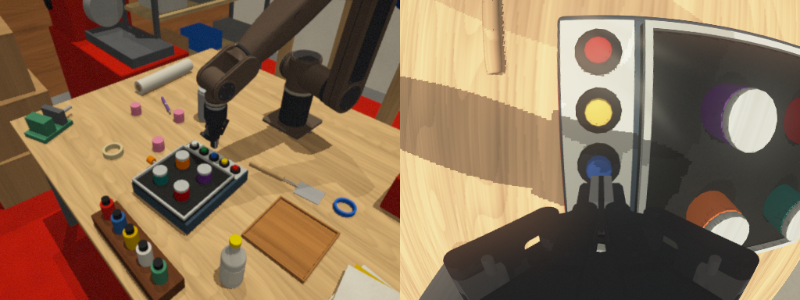

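All four pots stand upright on the plate. The wrist view shows the shut fingertips centred over the blue key at (600,165). Pressing blue.

```bash
python3 -m pendant '[{"dx":0.0004,"dy":-0.0013,"dz":0.015,"rx":0,"ry":0,"rz":0},{"dx":0,"dy":0,"dz":0.013,"rx":0,"ry":0,"rz":0},{"dx":0,"dy":0,"dz":0.003,"rx":0,"ry":0,"rz":0},{"dx":0,"dy":0,"dz":0.003,"rx":0,"ry":0,"rz":0},{"dx":0,"dy":0,"dz":0,"rx":0,"ry":0,"rz":0},{"dx":0,"dy":0,"dz":0,"rx":0,"ry":0,"rz":0}]'; python3 -m pendant '[{"dx":0,"dy":0,"dz":0.003,"rx":0,"ry":0,"rz":0},{"dx":0,"dy":0,"dz":0,"rx":0,"ry":0,"rz":0},{"dx":0,"dy":0,"dz":0,"rx":0,"ry":0,"rz":0}]'
```

```text
t: 24.45
position: [0.4729, -0.0043, 0.1468]
eef_rot: [0.667, 0.745, -0.0, 0.0]
force: [-2.0, -0.3, 3.1]
finger_gap: -0.005
gripper_force: 1.5
t: 24.7
position: [0.4733, -0.0043, 0.1438]
eef_rot: [0.667, 0.745, 0.001, 0.001]
force: [-0.5, 0.4, 4.0]
finger_gap: -0.001
gripper_force: 2.3
```

```bash
python3 -m pendant '[{"dx":0,"dy":0,"dz":0.002,"rx":0,"ry":0,"rz":0},{"dx":0,"dy":0,"dz":0,"rx":0,"ry":0,"rz":0},{"dx":0,"dy":0,"dz":0,"rx":0,"ry":0,"rz":0}]'; python3 -m pendant '[{"dx":0,"dy":0,"dz":-0.02,"rx":0,"ry":0,"rz":0},{"dx":0,"dy":0,"dz":-0.018,"rx":0,"ry":0,"rz":0},{"dx":0.024,"dy":0,"dz":0,"rx":0,"ry":0,"rz":0},{"dx":0.024,"dy":0,"dz":0,"rx":0,"ry":0,"rz":0},{"dx":0,"dy":0,"dz":0,"rx":0,"ry":0,"rz":0},{"dx":0,"dy":0,"dz":0,"rx":0,"ry":0,"rz":0},{"dx":0,"dy":0,"dz":0,"rx":0,"ry":0,"rz":0}]'; python3 look.py -.158 .048 .142
```

```text
t: 24.95
position: [0.4735, -0.0043, 0.1434]
eef_rot: [0.666, 0.746, 0.0, 0.0]
force: [-6.6, 1.3, 15.8]
finger_gap: -0.004
gripper_force: 7.6
t: 25.53
position: [0.467, 0.0435, 0.1785]
eef_rot: [0.666, 0.746, -0.0, 0.0]
force: [-0.1, -0.4, 0.9]
finger_gap: 0.004
gripper_force: 0.0
25.53 [-0.12 -0.03  2.17 -0.    1.   -0.24] to -0.158 0.048 0.142 (array([-0.3,  1.3, 36.5]), np.float64(0.1))
([179.7, 54.4], 153, [17, 21], [0.8917, 0.1729])
([246.2, 112.8], 224, [17, 17], [0.7074, -0.0291])
([211.6, 116.6], 220, [18, 16], [0.6972, 0.0748])
([62.4, 148.2], 104, [5, 28], [0.6054, 0.522])
([250.2, 147.8], 226, [17, 17], [0.6012, -0.0405])
([214.3, 152.0], 230, [18, 17], [0.5895, 0.0662])
```

```bash
python3 -m pendant '[{"dx":-0.0003,"dy":0.0013,"dz":0.015,"rx":0,"ry":0,"rz":0},{"dx":0,"dy":0,"dz":0.012,"rx":0,"ry":0,"rz":0},{"dx":0,"dy":0,"dz":0.005,"rx":0,"ry":0,"rz":0},{"dx":0,"dy":0,"dz":0.0045,"rx":0,"ry":0,"rz":0},{"dx":0,"dy":0,"dz":0,"rx":0,"ry":0,"rz":0},{"dx":0,"dy":0,"dz":0,"rx":0,"ry":0,"rz":0},{"dx":0,"dy":0,"dz":0,"rx":0,"ry":0,"rz":0}]'
```

```text
t: 26.17
position: [0.4688, 0.0428, 0.1436]
eef_rot: [0.667, 0.745, -0.001, -0.0]
force: [-2.9, -1.5, 6.8]
finger_gap: 0.001
gripper_force: 3.3
```

```bash
python3 -m pendant '[{"dx":0,"dy":0,"dz":0.001,"rx":0,"ry":0,"rz":0},{"dx":0,"dy":0,"dz":0,"rx":0,"ry":0,"rz":0},{"dx":0,"dy":0,"dz":0,"rx":0,"ry":0,"rz":0}]'; python3 -m pendant '[{"dx":0,"dy":0,"dz":-0.02,"rx":0,"ry":0,"rz":0},{"dx":0,"dy":0,"dz":-0.018,"rx":0,"ry":0,"rz":0},{"dx":-0.036,"dy":0,"dz":0,"rx":0,"ry":0,"rz":0},{"dx":-0.036,"dy":0,"dz":0,"rx":0,"ry":0,"rz":0},{"dx":-0.036,"dy":0,"dz":0,"rx":0,"ry":0,"rz":0},{"dx":-0.036,"dy":0,"dz":0,"rx":0,"ry":0,"rz":0},{"dx":0,"dy":0,"dz":0,"rx":0,"ry":0,"rz":0},{"dx":0,"dy":0,"dz":0,"rx":0,"ry":0,"rz":0},{"dx":0,"dy":0,"dz":0,"rx":0,"ry":0,"rz":0}]'; python3 look.py -.158 -.096 .142
```

```text
t: 26.42
position: [0.4689, 0.0428, 0.1435]
eef_rot: [0.667, 0.745, -0.001, -0.0]
force: [-5.4, -0.9, 12.4]
finger_gap: -0.0
gripper_force: 6.0
t: 27.17
position: [0.4842, -0.0997, 0.1792]
eef_rot: [0.667, 0.745, 0.0, -0.0]
force: [0.6, 1.5, 0.6]
finger_gap: 0.0
gripper_force: 0.0
27.17 [-0.41  0.03  2.11  0.    1.   -0.52] to -0.158 -0.096 0.142 (array([-0.2,  0.1, 37.2]), np.float64(-0.0))
([179.5, 54.2], 146, [17, 21], [0.8923, 0.1736])
([246.2, 112.8], 223, [17, 17], [0.7075, -0.0292])
([211.6, 116.6], 220, [18, 16], [0.6972, 0.0748])
([62.4, 148.1], 103, [5, 28], [0.6055, 0.5221])
([249.1, 147.0], 187, [17, 17], [0.6035, -0.0372])
([214.3, 152.0], 230, [18, 17], [0.5895, 0.0662])
```

```bash
python3 -m pendant '[{"dx":-0.0002,"dy":0,"dz":0.015,"rx":0,"ry":0,"rz":0},{"dx":0,"dy":0,"dz":0.012,"rx":0,"ry":0,"rz":0},{"dx":0,"dy":0,"dz":0.005,"rx":0,"ry":0,"rz":0},{"dx":0,"dy":0,"dz":0.006,"rx":0,"ry":0,"rz":0},{"dx":0,"dy":0,"dz":0,"rx":0,"ry":0,"rz":0},{"dx":0,"dy":0,"dz":0,"rx":0,"ry":0,"rz":0},{"dx":0,"dy":0,"dz":0,"rx":0,"ry":0,"rz":0}]'; python3 -m pendant '[{"dx":0,"dy":0,"dz":-0.02,"rx":0,"ry":0,"rz":0},{"dx":0,"dy":0,"dz":-0.018,"rx":0,"ry":0,"rz":0},{"dx":0.024,"dy":0,"dz":0,"rx":0,"ry":0,"rz":0},{"dx":0.024,"dy":0,"dz":0,"rx":0,"ry":0,"rz":0},{"dx":0,"dy":0,"dz":0,"rx":0,"ry":0,"rz":0},{"dx":0,"dy":0,"dz":0,"rx":0,"ry":0,"rz":0},{"dx":0,"dy":0,"dz":0,"rx":0,"ry":0,"rz":0}]'; python3 look.py -.158 -.048 .142
```

```text
t: 27.8
position: [0.4847, -0.0987, 0.1435]
eef_rot: [0.666, 0.746, -0.0, -0.001]
force: [-4.6, 3.2, 11.8]
finger_gap: -0.001
gripper_force: 6.0
t: 28.38
position: [0.4793, -0.0519, 0.1795]
eef_rot: [0.666, 0.746, -0.0, 0.0]
force: [-0.2, -0.2, -0.4]
finger_gap: 0.005
gripper_force: 0.0
28.38 [-0.32  0.    2.14 -0.    1.   -0.43] to -0.158 -0.048 0.142 (array([-0.2, -0.3, 37.5]), np.float64(0.1))
([246.2, 112.8], 222, [17, 17], [0.7074, -0.0291])
([211.5, 116.6], 220, [18, 16], [0.6971, 0.075])
([62.5, 147.9], 104, [5, 28], [0.6062, 0.522])
([250.2, 147.8], 226, [17, 17], [0.6012, -0.0405])
([214.3, 152.0], 228, [18, 17], [0.5896, 0.0664])
([203.0, 193.2], 239, [22, 25], [0.4671, 0.0993])
```

```bash
python3 -m pendant '[{"dx":-0.0002,"dy":-0.0003,"dz":0.015,"rx":0,"ry":0,"rz":0},{"dx":0,"dy":0,"dz":0.012,"rx":0,"ry":0,"rz":0},{"dx":0,"dy":0,"dz":0.005,"rx":0,"ry":0,"rz":0},{"dx":0,"dy":0,"dz":0.006,"rx":0,"ry":0,"rz":0},{"dx":0,"dy":0,"dz":0,"rx":0,"ry":0,"rz":0},{"dx":0,"dy":0,"dz":0,"rx":0,"ry":0,"rz":0},{"dx":0,"dy":0,"dz":0,"rx":0,"ry":0,"rz":0}]'; python3 -m pendant '[{"dx":0,"dy":0,"dz":-0.03,"rx":0,"ry":0,"rz":0},{"dx":0,"dy":0,"dz":-0.033,"rx":0,"ry":0,"rz":0},{"dx":0,"dy":0,"dz":-0.033,"rx":0,"ry":0,"rz":0},{"dx":-0.025,"dy":0.029,"dz":0,"rx":0,"ry":0,"rz":0},{"dx":-0.025,"dy":0.029,"dz":0,"rx":0,"ry":0,"rz":0},{"dx":-0.025,"dy":0.029,"dz":0,"rx":0,"ry":0,"rz":0},{"dx":-0.025,"dy":0.029,"dz":0,"rx":0,"ry":0,"rz":0},{"dx":-0.025,"dy":0.029,"dz":0,"rx":0,"ry":0,"rz":0},{"dx":0,"dy":0,"dz":0,"rx":0,"ry":0,"rz":0},{"dx":0,"dy":0,"dz":0,"rx":0,"ry":0,"rz":0},{"dx":0,"dy":0,"dz":0,"rx":0,"ry":0,"rz":0}]' 0.3; python3 look.py -.012 -.1735 .096
python3 - <<'E'
from rig import ctrl
from h import *
d=ctrl.snapshot("wrist"); im=d["img"]; cv2.imwrite("pics/v5.png",im[...,::-1]); 
h=cv2.cvtColor(im,cv2.COLOR_RGB2HSV)
for b in blobs((h[...,0]<16)&(h[...,1]>180)&(h[...,2]>100),60,4000): p=hit(d,b[2],.05,True); print(b[1],b[2].round(1),p,L@(p-C))
E
```

```text
t: 29.02
position: [0.4793, -0.0531, 0.1435]
eef_rot: [0.667, 0.745, -0.001, -0.001]
force: [-5.5, 0.7, 12.4]
finger_gap: 0.0
gripper_force: 5.9
t: 29.93
position: [0.6365, -0.1606, 0.2367]
eef_rot: [0.667, 0.745, -0.0, -0.001]
force: [1.0, -0.6, -0.2]
finger_gap: 0.651
gripper_force: 0.0
29.93 [-0.4   0.31  1.68  0.    1.16 -0.51] to -0.012 -0.1735 0.096 (array([ -0.3,   1.7, 140.7]), np.float64(-0.0))
([180.0, 54.5], 177, [17, 21], [0.8914, 0.1719])
([246.2, 112.7], 219, [17, 16], [0.7077, -0.0289])
([211.6, 116.6], 222, [18, 16], [0.6971, 0.0746])
([62.5, 148.4], 110, [5, 30], [0.6046, 0.5218])
([247.2, 146.1], 117, [13, 15], [0.6062, -0.0316])
([214.2, 152.0], 227, [17, 17], [0.5896, 0.0665])
```

View pics/v5.png

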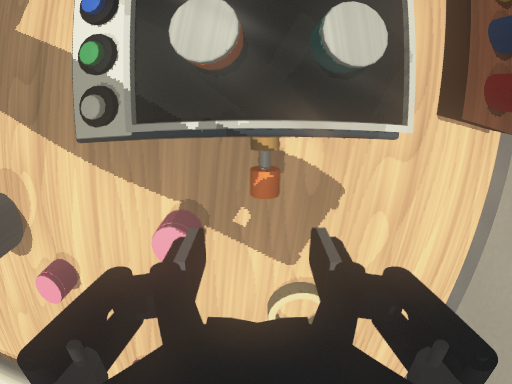

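The wrist view shows the orange knob at (265,182), clear of the pink pot at (178,235) and the tape roll.

```bash
python3 - <<'E'
from rig import ctrl
from h import *
d=ctrl.snapshot("wrist")
for uv in ((265,182),): 
  p=hit(d,uv,.048,True); print(p,L@(p-C))
E
python3 -m pendant '[{"dx":-0.0003,"dy":0.0017,"dz":0.035,"rx":0,"ry":0,"rz":0},{"dx":0,"dy":0,"dz":0.035,"rx":0,"ry":0,"rz":0},{"dx":0,"dy":0,"dz":0.03,"rx":0,"ry":0,"rz":0},{"dx":0,"dy":0,"dz":0.025,"rx":0,"ry":0,"rz":0},{"dx":0,"dy":0,"dz":0.0157,"rx":0,"ry":0,"rz":0},{"dx":0,"dy":0,"dz":0,"rx":0,"ry":0,"rz":0},{"dx":0,"dy":0,"dz":0,"rx":0,"ry":0,"rz":0}]'; python3 -m pendant '[{"dx":0,"dy":0,"dz":0,"rx":0,"ry":0,"rz":0},{"dx":0,"dy":0,"dz":0,"rx":0,"ry":0,"rz":0},{"dx":0,"dy":0,"dz":0,"rx":0,"ry":0,"rz":0},{"dx":0,"dy":0,"dz":0,"rx":0,"ry":0,"rz":0},{"dx":0,"dy":0,"dz":0,"rx":0,"ry":0,"rz":0},{"dx":0,"dy":0,"dz":0,"rx":0,"ry":0,"rz":0}]' -1 50; python3 look.py -.012 -.2035 .096
```

```text
[ 0.64330637 -0.16003894] [-0.00668098 -0.17346867]
t: 30.67
position: [0.6383, -0.1602, 0.0969]
eef_rot: [0.666, 0.746, -0.0, -0.0]
force: [1.2, -0.9, 0.4]
finger_gap: 0.647
gripper_force: 0.0
t: 31.17
position: [0.6421, -0.1609, 0.1003]
eef_rot: [0.667, 0.745, 0.003, 0.005]
force: [5.9, 1.6, -0.0]
finger_gap: 0.308
gripper_force: 49.2
31.17 [-0.4   0.48  1.73  0.    0.92 -0.51] to -0.012 -0.2035 0.096 (array([-29.3,  -4. ,   4.4]), np.float64(0.0))
([180.0, 54.5], 182, [17, 21], [0.8915, 0.1719])
([246.2, 112.8], 223, [17, 17], [0.7075, -0.029])
([211.6, 116.5], 225, [18, 16], [0.6972, 0.0748])
([248.9, 146.9], 176, [16, 16], [0.6039, -0.0365])
([214.4, 152.0], 232, [18, 17], [0.5895, 0.066])
```

```bash
python3 -m pendant '[{"dx":0,"dy":0.003,"dz":0,"rx":0,"ry":0,"rz":0},{"dx":-0.01,"dy":0,"dz":0,"rx":0,"ry":0,"rz":0},{"dx":-0.01,"dy":0,"dz":0,"rx":0,"ry":0,"rz":0},{"dx":-0.009,"dy":0,"dz":0,"rx":0,"ry":0,"rz":0},{"dx":0,"dy":0,"dz":0,"rx":0,"ry":0,"rz":0},{"dx":0,"dy":0,"dz":0,"rx":0,"ry":0,"rz":0}]'; python3 look.py -.008 -.1735 .1
```

```text
t: 31.72
position: [0.6459, -0.1881, 0.1001]
eef_rot: [0.667, 0.745, 0.001, -0.0]
force: [-3.2, 7.3, 8.6]
finger_gap: 0.304
gripper_force: 50.2
31.72 [-0.43  0.5   1.69  0.    0.95 -0.55] to -0.008 -0.1735 0.1 (array([28.2, -0.8,  0.2]), np.float64(0.0))
([180.0, 54.5], 182, [17, 21], [0.8915, 0.1719])
([246.2, 112.8], 226, [17, 17], [0.7074, -0.0292])
([211.6, 116.5], 227, [18, 17], [0.6974, 0.0747])
([250.2, 147.8], 225, [17, 17], [0.6011, -0.0404])
([214.4, 152.0], 233, [18, 17], [0.5896, 0.066])
```

```bash
python3 -m pendant '[{"dx":-0.003,"dy":0,"dz":0,"rx":0,"ry":0,"rz":0},{"dx":-0.002,"dy":0,"dz":0,"rx":0,"ry":0,"rz":0},{"dx":0,"dy":0,"dz":0,"rx":0,"ry":0,"rz":0},{"dx":0,"dy":0,"dz":0,"rx":0,"ry":0,"rz":0}]'
python3 - <<'E'
from rig import ctrl
from h import *
d=ctrl.snapshot("wrist"); cv2.imwrite("pics/v6.png",np.hstack([cv2.resize(x,(400,300)) for x in (d["img"][...,::-1],ctrl.snapshot("scene")["img"][...,::-1])]))
E
```

```text
t: 32.1
position: [0.6464, -0.1912, 0.1001]
eef_rot: [0.667, 0.745, 0.002, -0.002]
force: [-2.8, 11.2, 10.3]
finger_gap: 0.306
gripper_force: 50.4
```

View pics/v6.png

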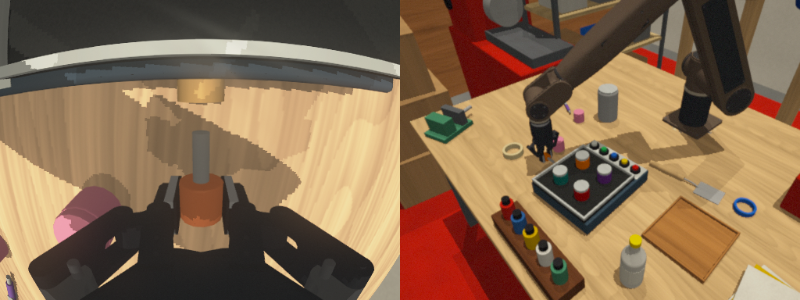

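The left panel shows the knob fully out, with the shaft exposed and the knob pinched at (203,200). The force has jumped to 11 N at 30 mm, so it's on the stop. Releasing.

```bash
python3 -m pendant '[{"dx":0,"dy":0,"dz":0,"rx":0,"ry":0,"rz":0},{"dx":0,"dy":0,"dz":0,"rx":0,"ry":0,"rz":0},{"dx":0,"dy":0,"dz":0,"rx":0,"ry":0,"rz":0},{"dx":0,"dy":0,"dz":0,"rx":0,"ry":0,"rz":0},{"dx":0,"dy":0,"dz":0,"rx":0,"ry":0,"rz":0}]' 0.3 40; python3 -m pendant '[{"dx":0,"dy":0,"dz":-0.03,"rx":0,"ry":0,"rz":0},{"dx":0,"dy":0,"dz":-0.035,"rx":0,"ry":0,"rz":0},{"dx":0,"dy":0,"dz":-0.035,"rx":0,"ry":0,"rz":0},{"dx":0,"dy":0,"dz":-0.035,"rx":0,"ry":0,"rz":0},{"dx":0,"dy":0,"dz":0,"rx":0,"ry":0,"rz":0},{"dx":0,"dy":0,"dz":0,"rx":0,"ry":0,"rz":0}]' 0.55
cat > pots.py <<'E'
from h import *
from rig import ctrl
s=ctrl.observe(); d=ctrl.snapshot("top")
print(round(s["t"],2),"tcp",(L@(s["position"][:2]-C)).round(4),round(s["position"][2],4))
h=cv2.cvtColor(d["img"],cv2.COLOR_RGB2HSV); m=(h[...,1]<60)&(h[...,2]>90)
for i,q,c,_ in blobs(m,90,300):
    p=L@(hit(d,c,.116)-C)
    if abs(p[0])<.115 and abs(p[1])<.115: print("on plate",q[4],p.round(4))
    p=L@(hit(d,c,.054)-C)
    if abs(p[0]+.095)<.1 and abs(p[1]-.352)<.1: print("tray",q[4],p.round(4))
E
python3 pots.py
python3 - <<'E'
from rig import ctrl
import cv2
cv2.imwrite("pics/v7.png",ctrl.snapshot("wrist")["img"][...,::-1])
E
```

```text
t: 32.62
position: [0.6453, -0.1945, 0.0967]
eef_rot: [0.667, 0.745, -0.0, 0.0]
force: [0.4, 0.2, -0.4]
finger_gap: 0.651
gripper_force: 0.0
t: 33.12
position: [0.6467, -0.195, 0.2357]
eef_rot: [0.667, 0.745, 0.001, 0.003]
force: [-0.4, -0.5, -1.1]
finger_gap: 0.772
gripper_force: 0.0
33.12 tcp [-0.0072 -0.2086] 0.2357
on plate 222 [ 0.0509 -0.0506]
on plate 225 [0.0521 0.0469]
on plate 225 [-0.0492 -0.0502]
on plate 230 [-0.0488  0.0501]
```

View pics/v7.png

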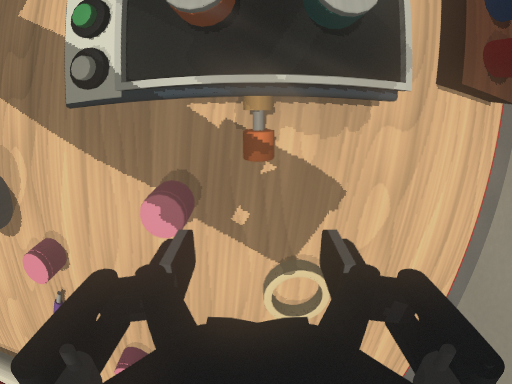

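The knob is home again, with the short shaft at (258,145), and all four pots are still on the plate. Now I'll move them to the tray, dark red first.

```bash
python3 -m pendant '[{"dx":0.0319,"dy":0.0074,"dz":0,"rx":0,"ry":0,"rz":0},{"dx":0.0319,"dy":0.0074,"dz":0,"rx":0,"ry":0,"rz":0},{"dx":0.0319,"dy":0.0074,"dz":0,"rx":0,"ry":0,"rz":0},{"dx":0.0319,"dy":0.0074,"dz":0,"rx":0,"ry":0,"rz":0},{"dx":0.0319,"dy":0.0074,"dz":0,"rx":0,"ry":0,"rz":0},{"dx":0.0319,"dy":0.0074,"dz":0,"rx":0,"ry":0,"rz":0},{"dx":0.0319,"dy":0.0074,"dz":0,"rx":0,"ry":0,"rz":0},{"dx":0.0319,"dy":0.0074,"dz":0,"rx":0,"ry":0,"rz":0},{"dx":0,"dy":0,"dz":0,"rx":0,"ry":0,"rz":0},{"dx":0,"dy":0,"dz":0,"rx":0,"ry":0,"rz":0},{"dx":0,"dy":0,"dz":0,"rx":0,"ry":0,"rz":0}]'; python3 look.py .0521 .0469 .154; python3 pots.py
```

```text
t: 34.13
position: [0.675, 0.0659, 0.2294]
eef_rot: [0.666, 0.746, -0.001, -0.001]
force: [0.0, -0.3, -0.2]
finger_gap: 0.778
gripper_force: 0.0
34.13 [-0.05  0.36  1.63 -0.    1.16 -0.16] to 0.0521 0.0469 0.154 (array([-0.6,  2.5, 75.4]), np.float64(0.0))
([246.6, 112.8], 217, [16, 17], [0.7076, -0.0302])
([250.1, 147.7], 229, [17, 17], [0.6014, -0.0402])
([214.3, 152.2], 209, [17, 16], [0.589, 0.0664])
34.18 tcp [0.05   0.0469] 0.2299
on plate 215 [ 0.0508 -0.0516]
on plate 230 [-0.049 -0.05 ]
on plate 212 [-0.0494  0.0506]
```

```bash
python3 -m pendant '[{"dx":-0.0006,"dy":0.0025,"dz":0.03,"rx":0,"ry":0,"rz":0},{"dx":0,"dy":0,"dz":0.03,"rx":0,"ry":0,"rz":0},{"dx":0,"dy":0,"dz":0.0155,"rx":0,"ry":0,"rz":0},{"dx":0,"dy":0,"dz":0,"rx":0,"ry":0,"rz":0},{"dx":0,"dy":0,"dz":0,"rx":0,"ry":0,"rz":0}]' && python3 -m pendant '[{"dx":0,"dy":0,"dz":0,"rx":0,"ry":0,"rz":0},{"dx":0,"dy":0,"dz":0,"rx":0,"ry":0,"rz":0},{"dx":0,"dy":0,"dz":0,"rx":0,"ry":0,"rz":0},{"dx":0,"dy":0,"dz":0,"rx":0,"ry":0,"rz":0},{"dx":0,"dy":0,"dz":0,"rx":0,"ry":0,"rz":0},{"dx":0,"dy":0,"dz":0,"rx":0,"ry":0,"rz":0}]' -1 40 && python3 -m pendant '[{"dx":0,"dy":0,"dz":-0.03,"rx":0,"ry":0,"rz":0},{"dx":0,"dy":0,"dz":-0.04,"rx":0,"ry":0,"rz":0},{"dx":0.0318,"dy":-0.0093,"dz":-0.01,"rx":0,"ry":0,"rz":0},{"dx":0.0318,"dy":-0.0093,"dz":0,"rx":0,"ry":0,"rz":0},{"dx":0.0318,"dy":-0.0093,"dz":0,"rx":0,"ry":0,"rz":0},{"dx":0.0318,"dy":-0.0093,"dz":0,"rx":0,"ry":0,"rz":0},{"dx":0.0318,"dy":-0.0093,"dz":0,"rx":0,"ry":0,"rz":0},{"dx":0.0318,"dy":-0.0093,"dz":0,"rx":0,"ry":0,"rz":0},{"dx":0.0318,"dy":-0.0093,"dz":0,"rx":0,"ry":0,"rz":0},{"dx":0.0318,"dy":-0.0093,"dz":0,"rx":0,"ry":0,"rz":0},{"dx":0.0318,"dy":-0.0093,"dz":0,"rx":0,"ry":0,"rz":0},{"dx":0.0318,"dy":-0.0093,"dz":0,"rx":0,"ry":0,"rz":0},{"dx":0.0318,"dy":-0.0093,"dz":0,"rx":0,"ry":0,"rz":0},{"dx":0,"dy":0,"dz":0,"rx":0,"ry":0,"rz":0},{"dx":0,"dy":0,"dz":0,"rx":0,"ry":0,"rz":0},{"dx":0,"dy":0,"dz":0,"rx":0,"ry":0,"rz":0}]'; python3 look.py -.05 .397 .093; python3 pots.py
```

```text
t: 34.65
position: [0.6778, 0.065, 0.155]
eef_rot: [0.667, 0.745, -0.001, -0.001]
force: [-0.3, -0.5, 0.4]
finger_gap: 0.774
gripper_force: 0.0
t: 35.15
position: [0.6798, 0.0657, 0.159]
eef_rot: [0.667, 0.745, 0.001, 0.002]
force: [-0.2, -0.8, 6.7]
finger_gap: 0.547
gripper_force: 41.8
t: 36.48
position: [0.5374, 0.402, 0.2356]
eef_rot: [0.666, 0.746, -0.001, -0.0]
force: [1.1, 0.2, -1.2]
finger_gap: 0.545
gripper_force: 41.6
36.48 [ 0.49  0.34  1.64 -0.    1.16  0.38] to -0.05 0.397 0.093 (array([  0.3,  -0.3, 142.6]), np.float64(0.1))
([246.2, 112.7], 219, [17, 16], [0.7076, -0.0291])
([250.2, 147.8], 225, [17, 17], [0.6011, -0.0404])
([214.3, 152.0], 228, [17, 17], [0.5895, 0.0664])
36.53 tcp [-0.0492  0.3962] 0.2358
on plate 219 [ 0.0511 -0.0508]
on plate 225 [-0.0492 -0.0502]
on plate 228 [-0.0489  0.0504]
```

```bash
python3 -m pendant '[{"dx":0.0003,"dy":-0.0003,"dz":0.035,"rx":0,"ry":0,"rz":0},{"dx":0,"dy":0,"dz":0.035,"rx":0,"ry":0,"rz":0},{"dx":0,"dy":0,"dz":0.035,"rx":0,"ry":0,"rz":0},{"dx":0,"dy":0,"dz":0.018,"rx":0,"ry":0,"rz":0},{"dx":0,"dy":0,"dz":0.01,"rx":0,"ry":0,"rz":0},{"dx":0,"dy":0,"dz":0.0095,"rx":0,"ry":0,"rz":0},{"dx":0,"dy":0,"dz":0,"rx":0,"ry":0,"rz":0},{"dx":0,"dy":0,"dz":0,"rx":0,"ry":0,"rz":0}]' && python3 -m pendant '[{"dx":0,"dy":0,"dz":0,"rx":0,"ry":0,"rz":0},{"dx":0,"dy":0,"dz":0,"rx":0,"ry":0,"rz":0},{"dx":0,"dy":0,"dz":0,"rx":0,"ry":0,"rz":0},{"dx":0,"dy":0,"dz":0,"rx":0,"ry":0,"rz":0},{"dx":0,"dy":0,"dz":0,"rx":0,"ry":0,"rz":0}]' 0.55 && python3 -m pendant '[{"dx":0,"dy":0,"dz":-0.03,"rx":0,"ry":0,"rz":0},{"dx":0,"dy":0,"dz":-0.04,"rx":0,"ry":0,"rz":0},{"dx":0,"dy":0,"dz":-0.04,"rx":0,"ry":0,"rz":0},{"dx":-0.0347,"dy":0,"dz":-0.015,"rx":0,"ry":0,"rz":0},{"dx":-0.0347,"dy":0,"dz":-0.015,"rx":0,"ry":0,"rz":0},{"dx":-0.0347,"dy":0,"dz":0,"rx":0,"ry":0,"rz":0},{"dx":-0.0347,"dy":0,"dz":0,"rx":0,"ry":0,"rz":0},{"dx":-0.0347,"dy":0,"dz":0,"rx":0,"ry":0,"rz":0},{"dx":-0.0347,"dy":0,"dz":0,"rx":0,"ry":0,"rz":0},{"dx":-0.0347,"dy":0,"dz":0,"rx":0,"ry":0,"rz":0},{"dx":-0.0347,"dy":0,"dz":0,"rx":0,"ry":0,"rz":0},{"dx":-0.0347,"dy":0,"dz":0,"rx":0,"ry":0,"rz":0},{"dx":-0.0347,"dy":0,"dz":0,"rx":0,"ry":0,"rz":0},{"dx":0,"dy":0,"dz":0,"rx":0,"ry":0,"rz":0},{"dx":0,"dy":0,"dz":0,"rx":0,"ry":0,"rz":0},{"dx":0,"dy":0,"dz":0,"rx":0,"ry":0,"rz":0}]'; python3 look.py -.049 .0502 .154; python3 pots.py
```

```text
t: 37.25
position: [0.5392, 0.4022, 0.0968]
eef_rot: [0.667, 0.745, 0.001, 0.001]
force: [-1.9, -0.8, 5.0]
finger_gap: 0.546
gripper_force: 43.1
t: 37.67
position: [0.5375, 0.4023, 0.0937]
eef_rot: [0.667, 0.745, 0.0, 0.0]
force: [-0.3, 0.9, -0.5]
finger_gap: 0.774
gripper_force: 0.0
t: 39.0
position: [0.576, 0.0578, 0.2336]
eef_rot: [0.667, 0.745, 0.0, -0.0]
force: [0.2, -0.1, 0.1]
finger_gap: 0.774
gripper_force: 0.0
39.0 [-0.08  0.14  1.88  0.    1.12 -0.19] to -0.049 0.0502 0.154 (array([-0.3,  0.5, 79.6]), np.float64(-0.0))
([180.0, 54.4], 174, [17, 21], [0.8915, 0.1718])
([246.2, 112.8], 224, [17, 17], [0.7074, -0.0291])
([62.5, 148.4], 107, [5, 29], [0.6046, 0.5219])
([250.3, 147.8], 222, [17, 17], [0.6011, -0.0408])
([100.7, 169.3], 199, [16, 16], [0.5406, 0.4049])
39.05 tcp [-0.0494  0.0511] 0.2336
on plate 224 [ 0.0508 -0.0508]
on plate 223 [-0.0491 -0.0506]
tray 199 [-0.0472  0.3968]
```

```bash
python3 -m pendant '[{"dx":-0.0003,"dy":0.0005,"dz":0.03,"rx":0,"ry":0,"rz":0},{"dx":0,"dy":0,"dz":0.03,"rx":0,"ry":0,"rz":0},{"dx":0,"dy":0,"dz":0.0195,"rx":0,"ry":0,"rz":0},{"dx":0,"dy":0,"dz":0,"rx":0,"ry":0,"rz":0},{"dx":0,"dy":0,"dz":0,"rx":0,"ry":0,"rz":0}]' && python3 -m pendant '[{"dx":0,"dy":0,"dz":0,"rx":0,"ry":0,"rz":0},{"dx":0,"dy":0,"dz":0,"rx":0,"ry":0,"rz":0},{"dx":0,"dy":0,"dz":0,"rx":0,"ry":0,"rz":0},{"dx":0,"dy":0,"dz":0,"rx":0,"ry":0,"rz":0},{"dx":0,"dy":0,"dz":0,"rx":0,"ry":0,"rz":0},{"dx":0,"dy":0,"dz":0,"rx":0,"ry":0,"rz":0}]' -1 40 && python3 -m pendant '[{"dx":0,"dy":0,"dz":-0.03,"rx":0,"ry":0,"rz":0},{"dx":0,"dy":0,"dz":-0.04,"rx":0,"ry":0,"rz":0},{"dx":0.0315,"dy":-0.0083,"dz":-0.01,"rx":0,"ry":0,"rz":0},{"dx":0.0315,"dy":-0.0083,"dz":0,"rx":0,"ry":0,"rz":0},{"dx":0.0315,"dy":-0.0083,"dz":0,"rx":0,"ry":0,"rz":0},{"dx":0.0315,"dy":-0.0083,"dz":0,"rx":0,"ry":0,"rz":0},{"dx":0.0315,"dy":-0.0083,"dz":0,"rx":0,"ry":0,"rz":0},{"dx":0.0315,"dy":-0.0083,"dz":0,"rx":0,"ry":0,"rz":0},{"dx":0.0315,"dy":-0.0083,"dz":0,"rx":0,"ry":0,"rz":0},{"dx":0.0315,"dy":-0.0083,"dz":0,"rx":0,"ry":0,"rz":0},{"dx":0.0315,"dy":-0.0083,"dz":0,"rx":0,"ry":0,"rz":0},{"dx":0.0315,"dy":-0.0083,"dz":0,"rx":0,"ry":0,"rz":0},{"dx":0.0315,"dy":-0.0083,"dz":0,"rx":0,"ry":0,"rz":0},{"dx":0,"dy":0,"dz":0,"rx":0,"ry":0,"rz":0},{"dx":0,"dy":0,"dz":0,"rx":0,"ry":0,"rz":0},{"dx":0,"dy":0,"dz":0,"rx":0,"ry":0,"rz":0}]'; python3 look.py -.14 .397 .093; python3 pots.py
```

```text
t: 39.52
position: [0.5757, 0.0585, 0.1531]
eef_rot: [0.666, 0.746, -0.001, -0.001]
force: [-0.5, 0.0, 0.6]
finger_gap: 0.776
gripper_force: 0.0
t: 40.02
position: [0.578, 0.0575, 0.1566]
eef_rot: [0.667, 0.745, 0.002, 0.001]
force: [0.7, 1.3, 6.4]
finger_gap: 0.547
gripper_force: 41.9
t: 41.35
position: [0.4471, 0.391, 0.2337]
eef_rot: [0.666, 0.746, -0.001, 0.0]
force: [0.8, -0.5, -1.4]
finger_gap: 0.544
gripper_force: 41.7
41.35 [ 0.55  0.18  1.84 -0.    1.13  0.44] to -0.14 0.397 0.093 (array([  1.2,   0.6, 140.7]), np.float64(0.0))
([246.2, 112.8], 220, [17, 16], [0.7076, -0.029])
([250.2, 147.8], 225, [17, 17], [0.6011, -0.0404])
([100.4, 169.1], 190, [16, 16], [0.5412, 0.4057])
([150.1, 242.9], 126, [15, 21], [0.3227, 0.2531])
41.4 tcp [-0.1402  0.3955] 0.2339
on plate 219 [ 0.0511 -0.0508]
on plate 225 [-0.0492 -0.0502]
tray 189 [-0.0465  0.3976]
```

```bash
python3 -m pendant '[{"dx":0.0012,"dy":0.0006,"dz":0.035,"rx":0,"ry":0,"rz":0},{"dx":0,"dy":0,"dz":0.035,"rx":0,"ry":0,"rz":0},{"dx":0,"dy":0,"dz":0.035,"rx":0,"ry":0,"rz":0},{"dx":0,"dy":0,"dz":0.018,"rx":0,"ry":0,"rz":0},{"dx":0,"dy":0,"dz":0.01,"rx":0,"ry":0,"rz":0},{"dx":0,"dy":0,"dz":0.0075,"rx":0,"ry":0,"rz":0},{"dx":0,"dy":0,"dz":0,"rx":0,"ry":0,"rz":0},{"dx":0,"dy":0,"dz":0,"rx":0,"ry":0,"rz":0}]' && python3 -m pendant '[{"dx":0,"dy":0,"dz":0,"rx":0,"ry":0,"rz":0},{"dx":0,"dy":0,"dz":0,"rx":0,"ry":0,"rz":0},{"dx":0,"dy":0,"dz":0,"rx":0,"ry":0,"rz":0},{"dx":0,"dy":0,"dz":0,"rx":0,"ry":0,"rz":0},{"dx":0,"dy":0,"dz":0,"rx":0,"ry":0,"rz":0}]' 0.55 && python3 -m pendant '[{"dx":0,"dy":0,"dz":-0.03,"rx":0,"ry":0,"rz":0},{"dx":0,"dy":0,"dz":-0.04,"rx":0,"ry":0,"rz":0},{"dx":0,"dy":0,"dz":-0.04,"rx":0,"ry":0,"rz":0},{"dx":-0.032,"dy":0.01365,"dz":-0.015,"rx":0,"ry":0,"rz":0},{"dx":-0.032,"dy":0.01365,"dz":-0.015,"rx":0,"ry":0,"rz":0},{"dx":-0.032,"dy":0.01365,"dz":0,"rx":0,"ry":0,"rz":0},{"dx":-0.032,"dy":0.01365,"dz":0,"rx":0,"ry":0,"rz":0},{"dx":-0.032,"dy":0.01365,"dz":0,"rx":0,"ry":0,"rz":0},{"dx":-0.032,"dy":0.01365,"dz":0,"rx":0,"ry":0,"rz":0},{"dx":-0.032,"dy":0.01365,"dz":0,"rx":0,"ry":0,"rz":0},{"dx":-0.032,"dy":0.01365,"dz":0,"rx":0,"ry":0,"rz":0},{"dx":-0.032,"dy":0.01365,"dz":0,"rx":0,"ry":0,"rz":0},{"dx":-0.032,"dy":0.01365,"dz":0,"rx":0,"ry":0,"rz":0},{"dx":-0.032,"dy":0.01365,"dz":0,"rx":0,"ry":0,"rz":0},{"dx":-0.032,"dy":0.01365,"dz":0,"rx":0,"ry":0,"rz":0},{"dx":-0.032,"dy":0.01365,"dz":0,"rx":0,"ry":0,"rz":0},{"dx":-0.032,"dy":0.01365,"dz":0,"rx":0,"ry":0,"rz":0},{"dx":0,"dy":0,"dz":0,"rx":0,"ry":0,"rz":0},{"dx":0,"dy":0,"dz":0,"rx":0,"ry":0,"rz":0},{"dx":0,"dy":0,"dz":0,"rx":0,"ry":0,"rz":0}]'; python3 look.py .051 -.0508 .154; python3 pots.py
```

```text
t: 42.12
position: [0.4493, 0.3928, 0.0954]
eef_rot: [0.667, 0.745, 0.002, 0.001]
force: [0.2, -0.6, 0.2]
finger_gap: 0.544
gripper_force: 42.6
t: 42.53
position: [0.4479, 0.3928, 0.094]
eef_rot: [0.667, 0.745, 0.0, 0.0]
force: [0.5, -0.2, -1.0]
finger_gap: 0.773
gripper_force: 0.0
t: 44.2
position: [0.6872, -0.031, 0.2332]
eef_rot: [0.667, 0.745, -0.0, -0.001]
force: [-0.2, 0.2, 0.2]
finger_gap: 0.773
gripper_force: 0.0
44.2 [-0.19  0.37  1.6   0.    1.17 -0.3 ] to 0.051 -0.0508 0.154 (array([-0.8, -0.2, 79.2]), np.float64(-0.0))
([180.0, 54.5], 168, [17, 21], [0.8913, 0.172])
([189.6, 114.8], 117, [12, 33], [0.7033, 0.1408])
([62.5, 148.4], 108, [5, 29], [0.6049, 0.5219])
([251.7, 148.0], 164, [13, 16], [0.6004, -0.0449])
([100.7, 169.3], 199, [16, 16], [0.5406, 0.4049])
([103.5, 199.7], 205, [16, 16], [0.4501, 0.3939])
44.25 tcp [ 0.0512 -0.0494] 0.2334
on plate 114 [0.0657 0.1076]
on plate 168 [-0.0501 -0.0542]
tray 199 [-0.0472  0.3968]
tray 205 [-0.1379  0.3959]
```

```bash
python3 -m pendant '[{"dx":-0.0008,"dy":-0.0002,"dz":0.03,"rx":0,"ry":0,"rz":0},{"dx":0,"dy":0,"dz":0.03,"rx":0,"ry":0,"rz":0},{"dx":0,"dy":0,"dz":0.019,"rx":0,"ry":0,"rz":0},{"dx":0,"dy":0,"dz":0,"rx":0,"ry":0,"rz":0},{"dx":0,"dy":0,"dz":0,"rx":0,"ry":0,"rz":0}]' && python3 -m pendant '[{"dx":0,"dy":0,"dz":0,"rx":0,"ry":0,"rz":0},{"dx":0,"dy":0,"dz":0,"rx":0,"ry":0,"rz":0},{"dx":0,"dy":0,"dz":0,"rx":0,"ry":0,"rz":0},{"dx":0,"dy":0,"dz":0,"rx":0,"ry":0,"rz":0},{"dx":0,"dy":0,"dz":0,"rx":0,"ry":0,"rz":0},{"dx":0,"dy":0,"dz":0,"rx":0,"ry":0,"rz":0}]' -1 40 && python3 -m pendant '[{"dx":0,"dy":0,"dz":-0.03,"rx":0,"ry":0,"rz":0},{"dx":0,"dy":0,"dz":-0.04,"rx":0,"ry":0,"rz":0},{"dx":0.0325,"dy":-0.0092,"dz":-0.01,"rx":0,"ry":0,"rz":0},{"dx":0.0325,"dy":-0.0092,"dz":0,"rx":0,"ry":0,"rz":0},{"dx":0.0325,"dy":-0.0092,"dz":0,"rx":0,"ry":0,"rz":0},{"dx":0.0325,"dy":-0.0092,"dz":0,"rx":0,"ry":0,"rz":0},{"dx":0.0325,"dy":-0.0092,"dz":0,"rx":0,"ry":0,"rz":0},{"dx":0.0325,"dy":-0.0092,"dz":0,"rx":0,"ry":0,"rz":0},{"dx":0.0325,"dy":-0.0092,"dz":0,"rx":0,"ry":0,"rz":0},{"dx":0.0325,"dy":-0.0092,"dz":0,"rx":0,"ry":0,"rz":0},{"dx":0.0325,"dy":-0.0092,"dz":0,"rx":0,"ry":0,"rz":0},{"dx":0.0325,"dy":-0.0092,"dz":0,"rx":0,"ry":0,"rz":0},{"dx":0.0325,"dy":-0.0092,"dz":0,"rx":0,"ry":0,"rz":0},{"dx":0,"dy":0,"dz":0,"rx":0,"ry":0,"rz":0},{"dx":0,"dy":0,"dz":0,"rx":0,"ry":0,"rz":0},{"dx":0,"dy":0,"dz":0,"rx":0,"ry":0,"rz":0}]'; python3 look.py -.05 .307 .093; python3 pots.py
```

```text
t: 44.72
position: [0.6864, -0.0307, 0.1535]
eef_rot: [0.666, 0.746, -0.001, -0.001]
force: [0.5, 0.4, 0.5]
finger_gap: 0.775
gripper_force: 0.0
t: 45.22
position: [0.6888, -0.032, 0.1577]
eef_rot: [0.667, 0.745, 0.001, 0.002]
force: [-0.3, 0.9, 5.8]
finger_gap: 0.544
gripper_force: 41.9
t: 46.55
position: [0.5469, 0.3118, 0.2345]
eef_rot: [0.666, 0.746, -0.0, 0.0]
force: [0.1, -1.1, -2.4]
finger_gap: 0.54
gripper_force: 41.7
46.55 [ 0.36  0.25  1.75 -0.    1.14  0.25] to -0.05 0.307 0.093 (array([  1. ,   0.2, 141.5]), np.float64(0.1))
([179.8, 54.3], 157, [17, 21], [0.8918, 0.1727])
([250.2, 147.7], 227, [17, 17], [0.6013, -0.0404])
([104.7, 199.2], 152, [14, 16], [0.4515, 0.3904])
46.6 tcp [-0.0498  0.3055] 0.2345
on plate 226 [-0.0491 -0.0503]
tray 149 [-0.1369  0.392 ]
```

```bash
python3 -m pendant '[{"dx":0.001,"dy":0.0002,"dz":0.035,"rx":0,"ry":0,"rz":0},{"dx":0,"dy":0,"dz":0.035,"rx":0,"ry":0,"rz":0},{"dx":0,"dy":0,"dz":0.035,"rx":0,"ry":0,"rz":0},{"dx":0,"dy":0,"dz":0.018,"rx":0,"ry":0,"rz":0},{"dx":0,"dy":0,"dz":0.01,"rx":0,"ry":0,"rz":0},{"dx":0,"dy":0,"dz":0.0085,"rx":0,"ry":0,"rz":0},{"dx":0,"dy":0,"dz":0,"rx":0,"ry":0,"rz":0},{"dx":0,"dy":0,"dz":0,"rx":0,"ry":0,"rz":0}]' && python3 -m pendant '[{"dx":0,"dy":0,"dz":0,"rx":0,"ry":0,"rz":0},{"dx":0,"dy":0,"dz":0,"rx":0,"ry":0,"rz":0},{"dx":0,"dy":0,"dz":0,"rx":0,"ry":0,"rz":0},{"dx":0,"dy":0,"dz":0,"rx":0,"ry":0,"rz":0},{"dx":0,"dy":0,"dz":0,"rx":0,"ry":0,"rz":0}]' 0.55 && python3 -m pendant '[{"dx":0,"dy":0,"dz":-0.03,"rx":0,"ry":0,"rz":0},{"dx":0,"dy":0,"dz":-0.04,"rx":0,"ry":0,"rz":0},{"dx":0,"dy":0,"dz":-0.04,"rx":0,"ry":0,"rz":0},{"dx":-0.0325,"dy":0,"dz":-0.015,"rx":0,"ry":0,"rz":0},{"dx":-0.0325,"dy":0,"dz":-0.015,"rx":0,"ry":0,"rz":0},{"dx":-0.0325,"dy":0,"dz":0,"rx":0,"ry":0,"rz":0},{"dx":-0.0325,"dy":0,"dz":0,"rx":0,"ry":0,"rz":0},{"dx":-0.0325,"dy":0,"dz":0,"rx":0,"ry":0,"rz":0},{"dx":-0.0325,"dy":0,"dz":0,"rx":0,"ry":0,"rz":0},{"dx":-0.0325,"dy":0,"dz":0,"rx":0,"ry":0,"rz":0},{"dx":-0.0325,"dy":0,"dz":0,"rx":0,"ry":0,"rz":0},{"dx":-0.0325,"dy":0,"dz":0,"rx":0,"ry":0,"rz":0},{"dx":-0.0325,"dy":0,"dz":0,"rx":0,"ry":0,"rz":0},{"dx":-0.0325,"dy":0,"dz":0,"rx":0,"ry":0,"rz":0},{"dx":0,"dy":0,"dz":0,"rx":0,"ry":0,"rz":0},{"dx":0,"dy":0,"dz":0,"rx":0,"ry":0,"rz":0},{"dx":0,"dy":0,"dz":0,"rx":0,"ry":0,"rz":0}]'; python3 look.py -.0492 -.0502 .154; python3 pots.py
```

```text
t: 47.32
position: [0.5489, 0.3126, 0.0956]
eef_rot: [0.667, 0.745, 0.001, 0.001]
force: [-0.9, -0.6, 3.5]
finger_gap: 0.544
gripper_force: 42.9
t: 47.73
position: [0.5473, 0.313, 0.0932]
eef_rot: [0.667, 0.745, 0.0, 0.0]
force: [-0.3, 0.6, -0.4]
finger_gap: 0.775
gripper_force: 0.0
t: 49.15
position: [0.5868, -0.042, 0.233]
eef_rot: [0.667, 0.745, 0.0, -0.0]
force: [-1.1, 0.1, 1.0]
finger_gap: 0.775
gripper_force: 0.0
49.15 [-0.24  0.17  1.86  0.    1.12 -0.36] to -0.0492 -0.0502 0.154 (array([-0.4,  0.6, 79. ]), np.float64(-0.0))
([179.7, 54.5], 156, [17, 21], [0.8914, 0.1727])
([256.1, 96.0], 115, [36, 14], [0.7589, -0.0591])
([62.5, 148.1], 105, [5, 28], [0.6056, 0.522])
([131.2, 165.8], 198, [16, 15], [0.5501, 0.3137])
([100.7, 169.3], 199, [16, 16], [0.5406, 0.4049])
([103.4, 199.6], 203, [16, 16], [0.4502, 0.3941])
49.2 tcp [-0.0497 -0.0493] 0.233
on plate 115 [ 0.0958 -0.0832]
tray 198 [-0.0478  0.3059]
tray 199 [-0.0472  0.3968]
tray 203 [-0.1378  0.3961]
```

```bash
python3 -m pendant '[{"dx":-0.0004,"dy":0.0006,"dz":0.03,"rx":0,"ry":0,"rz":0},{"dx":0,"dy":0,"dz":0.03,"rx":0,"ry":0,"rz":0},{"dx":0,"dy":0,"dz":0.019,"rx":0,"ry":0,"rz":0},{"dx":0,"dy":0,"dz":0,"rx":0,"ry":0,"rz":0},{"dx":0,"dy":0,"dz":0,"rx":0,"ry":0,"rz":0}]' && python3 -m pendant '[{"dx":0,"dy":0,"dz":0,"rx":0,"ry":0,"rz":0},{"dx":0,"dy":0,"dz":0,"rx":0,"ry":0,"rz":0},{"dx":0,"dy":0,"dz":0,"rx":0,"ry":0,"rz":0},{"dx":0,"dy":0,"dz":0,"rx":0,"ry":0,"rz":0},{"dx":0,"dy":0,"dz":0,"rx":0,"ry":0,"rz":0},{"dx":0,"dy":0,"dz":0,"rx":0,"ry":0,"rz":0}]' -1 40 && python3 -m pendant '[{"dx":0,"dy":0,"dz":-0.03,"rx":0,"ry":0,"rz":0},{"dx":0,"dy":0,"dz":-0.04,"rx":0,"ry":0,"rz":0},{"dx":0.0325,"dy":-0.0083,"dz":-0.01,"rx":0,"ry":0,"rz":0},{"dx":0.0325,"dy":-0.0083,"dz":0,"rx":0,"ry":0,"rz":0},{"dx":0.0325,"dy":-0.0083,"dz":0,"rx":0,"ry":0,"rz":0},{"dx":0.0325,"dy":-0.0083,"dz":0,"rx":0,"ry":0,"rz":0},{"dx":0.0325,"dy":-0.0083,"dz":0,"rx":0,"ry":0,"rz":0},{"dx":0.0325,"dy":-0.0083,"dz":0,"rx":0,"ry":0,"rz":0},{"dx":0.0325,"dy":-0.0083,"dz":0,"rx":0,"ry":0,"rz":0},{"dx":0.0325,"dy":-0.0083,"dz":0,"rx":0,"ry":0,"rz":0},{"dx":0.0325,"dy":-0.0083,"dz":0,"rx":0,"ry":0,"rz":0},{"dx":0.0325,"dy":-0.0083,"dz":0,"rx":0,"ry":0,"rz":0},{"dx":0.0325,"dy":-0.0083,"dz":0,"rx":0,"ry":0,"rz":0},{"dx":0,"dy":0,"dz":0,"rx":0,"ry":0,"rz":0},{"dx":0,"dy":0,"dz":0,"rx":0,"ry":0,"rz":0},{"dx":0,"dy":0,"dz":0,"rx":0,"ry":0,"rz":0}]'; python3 look.py -.14 .307 .093; python3 pots.py
```

```text
t: 49.67
position: [0.5869, -0.0413, 0.1532]
eef_rot: [0.666, 0.746, -0.001, -0.001]
force: [-1.0, -0.7, 0.7]
finger_gap: 0.775
gripper_force: 0.0
t: 50.17
position: [0.589, -0.0427, 0.1567]
eef_rot: [0.667, 0.745, 0.001, 0.002]
force: [-0.3, 1.8, 6.5]
finger_gap: 0.55
gripper_force: 42.0
t: 51.5
position: [0.4568, 0.3021, 0.2337]
eef_rot: [0.666, 0.746, -0.001, 0.0]
force: [-0.5, -0.5, -2.9]
finger_gap: 0.543
gripper_force: 42.1
51.5 [ 0.4   0.08  1.95 -0.    1.11  0.29] to -0.14 0.307 0.093 (array([  0.7,   0.8, 140.7]), np.float64(0.1))
([178.7, 53.9], 130, [15, 21], [0.8933, 0.1759])
([62.4, 147.8], 103, [5, 29], [0.6066, 0.5221])
([131.1, 165.8], 196, [17, 15], [0.5504, 0.3141])
51.55 tcp [-0.1404  0.306 ] 0.2338
tray 196 [-0.0476  0.306 ]
```

```bash
python3 -m pendant '[{"dx":0.0007,"dy":0.0008,"dz":0.035,"rx":0,"ry":0,"rz":0},{"dx":0,"dy":0,"dz":0.035,"rx":0,"ry":0,"rz":0},{"dx":0,"dy":0,"dz":0.035,"rx":0,"ry":0,"rz":0},{"dx":0,"dy":0,"dz":0.018,"rx":0,"ry":0,"rz":0},{"dx":0,"dy":0,"dz":0.01,"rx":0,"ry":0,"rz":0},{"dx":0,"dy":0,"dz":0.0075,"rx":0,"ry":0,"rz":0},{"dx":0,"dy":0,"dz":0,"rx":0,"ry":0,"rz":0},{"dx":0,"dy":0,"dz":0,"rx":0,"ry":0,"rz":0}]' && python3 -m pendant '[{"dx":0,"dy":0,"dz":0,"rx":0,"ry":0,"rz":0},{"dx":0,"dy":0,"dz":0,"rx":0,"ry":0,"rz":0},{"dx":0,"dy":0,"dz":0,"rx":0,"ry":0,"rz":0},{"dx":0,"dy":0,"dz":0,"rx":0,"ry":0,"rz":0},{"dx":0,"dy":0,"dz":0,"rx":0,"ry":0,"rz":0}]' 0.55 && python3 -m pendant '[{"dx":0,"dy":0,"dz":-0.03,"rx":0,"ry":0,"rz":0},{"dx":0,"dy":0,"dz":-0.04,"rx":0,"ry":0,"rz":0},{"dx":0,"dy":0,"dz":-0.04,"rx":0,"ry":0,"rz":0},{"dx":-0.0325,"dy":0,"dz":-0.02,"rx":0,"ry":0,"rz":0},{"dx":-0.0325,"dy":0,"dz":-0.02,"rx":0,"ry":0,"rz":0},{"dx":-0.0325,"dy":0,"dz":0,"rx":0,"ry":0,"rz":0},{"dx":-0.0325,"dy":0,"dz":0,"rx":0,"ry":0,"rz":0},{"dx":-0.0325,"dy":0,"dz":0,"rx":0,"ry":0,"rz":0},{"dx":-0.0325,"dy":0,"dz":0,"rx":0,"ry":0,"rz":0},{"dx":-0.0325,"dy":0,"dz":0,"rx":0,"ry":0,"rz":0},{"dx":0,"dy":0,"dz":0,"rx":0,"ry":0,"rz":0},{"dx":0,"dy":0,"dz":0,"rx":0,"ry":0,"rz":0},{"dx":0,"dy":0,"dz":0,"rx":0,"ry":0,"rz":0}]'; python3 pots.py
python3 - <<'E'
from rig import ctrl
import cv2,numpy as np
cv2.imwrite("pics/f8.png",np.hstack([cv2.resize(ctrl.snapshot(n)["img"][...,::-1],(400,300)) for n in ("scene","top")]))
E
```

```text
t: 52.27
position: [0.4595, 0.3032, 0.0953]
eef_rot: [0.667, 0.745, 0.002, 0.001]
force: [0.1, -0.0, -1.9]
finger_gap: 0.549
gripper_force: 43.0
t: 52.68
position: [0.458, 0.3034, 0.0941]
eef_rot: [0.667, 0.745, 0.0, 0.0]
force: [-1.6, -0.3, 0.4]
finger_gap: 0.777
gripper_force: 0.0
t: 53.77
position: [0.483, 0.0773, 0.2437]
eef_rot: [0.667, 0.745, 0.0, -0.0]
force: [-0.1, -0.1, -0.5]
finger_gap: 0.778
gripper_force: 0.0
53.77 tcp [-0.1396  0.0802] 0.2437
tray 198 [-0.0478  0.3059]
tray 199 [-0.0472  0.3968]
tray 198 [-0.1377  0.3067]
tray 204 [-0.1378  0.396 ]
```

View pics/f8.png

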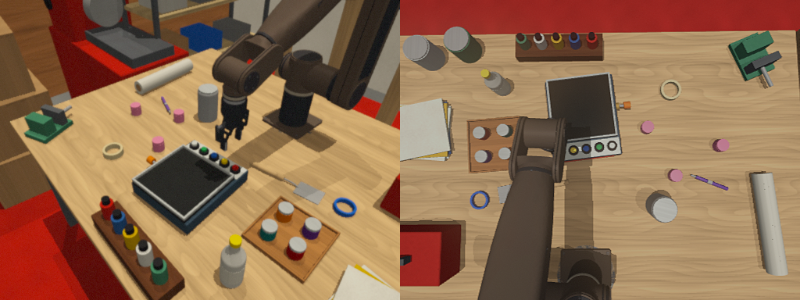

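All four pots stand upright in the tray. The knob is home, the keys are up, and nothing else looks moved. Handing in.

```bash
python3 -c "
from rig import ctrl
print(ctrl.finish_job())"
```

```text
the job is handed in; nothing more can be done
None
```

I handed the job in; the rig returned no verdict. All four pots went on the plate, I pressed blue, yellow, white and green in order, pulled the vent to its stop and it sprang home, and the pots now stand upright in the tray with nothing else visibly moved.

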